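Set a bench shear's hold-down with a gauge blade

TASK

Set the hold-down of the bench shear for 4 mm sheet. Slide the red-handled gauge along the bed until its blade lies right through under the hold-down foot, let go of it, and screw the black knob down until the blade just drags: it should still draw out with one light steady pull of about 5 N, never loose and never nipped hard. Then draw the gauge out against that drag, lay it flat back in the grey tray and leave the knob as set.

Things in the scene. Friction and masses are not known exactly. Their poses are not given: they have to be found in the camera images.
- shear: green bench lever shear, bolted down, its cutting lever taken off. Origin on the bench top straight under the axis of the hold-down screw; x = feed direction, from the open end of the bed to the machine's back; y left; z up. Flat steel bed: top 80 mm above the bench, x -175 to +50 mm, y -37 to +35 mm. The screw's boss (34 mm across) spans 121 to 151 mm above the bench; rear upright at x 125 to 215 mm, top 181 mm.
- bed_end (a point): middle of the bed's open end, on its top surface: 175 mm before the screw axis; gauges and sheets go in from here
- blade_arm (a point): front top corner of the shut green blade arm beside the bed: it runs back from here, at y 66 to 81 mm in the shear's frame, top 132 mm above the bench
- spindle: the hold-down screw with all it carries: knob, threaded rod and, over the bed, the foot, a round steel pad 32 mm across (flat face 24 mm). Origin on the screw axis, 92 mm below the point knob. It goes down 10 mm for each full clockwise turn of the knob (seen from above), up when turned back, and stays where it is left. The foot is sprung: once it meets the blade, each further mm of screw travel adds 3 N of pressure.
- foot_stem (a point): point on the screw axis just above the foot, 92 mm below the point knob. The foot's face hangs 19.2 mm below it, give or take 2.4 mm because the foot is shimmed on its stem: the gap can only be set by feel. The foot weighs 50 g and hangs on a light stop. At the start the gap is about 1.4 to 7.2 mm wider than the gauge blade is thick.
- knob (a point): centre of the black bar-shaped knob of the hold-down screw: 60 mm long, 13 mm thick, 28 mm high (14 mm above and below this point), on a hub 24 mm across that ends 12 mm below this point. The point lies on the screw axis, about 200 mm above the bench; x runs along the bar, z up. Turning it takes about 0.06 N m.
- gauge: loose setting gauge, 0.18 kg: steel blade 4 mm thick, 25 mm wide, with an upright red handle block 44 mm long, 16 mm wide, 36 mm high. Origin at the centre of the handle's underside, level with the blade's; x points along the blade to its tip, z up. It lies flat. On the bed (friction about 0.6 on each face) it slides with about 1 N when loose; it just drags when the steady pull is 3.5 to 8 N.
- gauge_tip (a point): middle of the free end of the gauge's blade, 120 mm from the handle's centre and 2 mm above its underside
- tray: grey open tray, fixed on the bench, 200 mm (x) by 190 mm (y), 16 mm high, walls and floor 5 mm thick. Origin at the centre of its underside. The two gauges lie in it side by side, about 75 mm apart, their blades along the tray's x; either can be on either side.
- gauge8: the other gauge, blue handle, blade 8 mm thick, otherwise as the red one; not needed, leave it in the tray
- oil: white oil bottle with a red cap, 52 mm across, 150 mm high, origin at its foot; leave alone
- tape: roll of yellow tape, 90 mm across, 25 mm high; leave alone
- wrench: steel wrench, 180 mm long; leave alone
Mind the look-alikes: they are no part of the job. What is shaped like the gauge but purple is not meant.

How it is judged:
On the way, in this order (a step that is already met when the one before it is completed fails the run):
1. the gauge lies flat on the bed with its blade right through under the hold-down foot (tip at least 12 mm past the screw axis, within 12 mm of it sideways), let go (x of gauge_tip in the frame of shear between 0.012 and 0.05 m and y of gauge_tip in the frame of shear between -0.012 and 0.012 m and y of gauge in the frame of shear between -0.025 and 0.025 m and z of gauge in the frame of shear between 0.078 and 0.083 m and angle between gauge's own z axis and vertical below 0.06 rad and contact force between the fingers and gauge below 0.1 N), for 0.2 s.
2. the foot, screwed down, presses lightly on the blade (1.5 to 9 N) while nobody holds the gauge (contact force between gauge and spindle between 1.5 and 9 N and contact force between the fingers and gauge below 0.1 N and x of gauge_tip in the frame of shear above 0 m), for 0.2 s.
3. the gauge is drawn out between the fingers, its tip sliding back under the foot, which still presses on it with 1.5 to 9 N (contact force between gauge and spindle between 1.5 and 9 N and contact force between the fingers and gauge above 1 N and linear speed of gauge above 0.004 m/s and x of gauge_tip in the frame of shear between -0.014 and 0.008 m), for 0.04 s.
At the end, for the whole second after the job is handed in: the red gauge lies flat and still on the floor of the tray, all of it inside the walls, and the knob is left screwed down (at least 1.4 mm lower than at the start) (height (world z) of gauge below 0.01 m and angle between gauge's own z axis and vertical below 0.06 rad and linear speed of gauge below 0.01 m/s and x of gauge in the frame of tray between -0.096 and 0.096 m and y of gauge in the frame of tray between -0.091 and 0.091 m and x of gauge_tip in the frame of tray between -0.096 and 0.096 m and y of gauge_tip in the frame of tray between -0.091 and 0.091 m and distance of knob from where it was at the start of the episode above 0.0014 m); the robot touches nothing.
It fails at once if the gauge is nipped hard: the hold-down presses on it with over 18 N (contact force between gauge and spindle above 18 N).
It fails at once if the other gauge or another thing on the bench is pushed over 40 mm away (distance of any of gauge8, oil, tape, wrench from where it was at the start of the episode above 0.04 m).
It also fails if it takes over 72 s, if anything falls off the work surface, if the arm or the gripper's body presses on something with over 40 N, if the wrist force passes 120 N, or if a joint passes its speed limit or range.

ROBOT

A 6-joint arm with a two-finger parallel gripper is mounted at the origin on the work surface. World frame = base frame: x ahead of the robot, y to its left, z up, the work surface at z = 0. Lengths are in m, angles in rad, forces in N, time in s.
With the tool pointing down it reaches from about 0.35 to 0.85 m from the base axis. Payload 8.1 kg.
Tool frame: the origin (TCP) lies at the very end of the fingers, on their centre line; the grasp point (between the pads) lies 19 mm behind it (robot.pinch_z is the distance from the TCP to the grasp point, in m); x points along the fingers, z is the direction in which the jaws open and shut, and the axes are right-handed (so a half turn about x gives the same grasp; the last joint's range is limited). The gripper opens to 93 mm and grips with 3 to 60 N. Pads are 15 mm wide; open, the fingers measure 128 mm over their backs; the gripper's body (75 mm by 188 mm) begins 65 mm behind the grasp point.
Start: joints at [-1.331, 0.13, 1.488, -0, 1.523, -0.085], TCP at [0.191, -0.569, 0.219] pointing down, gripper open.
Joint ranges: [-2.96, 2.96], [-0.89, 2.26], [0.02, 2.5], [-1.34, 4.48], [0, 2.73], [-2.66, 2.66]. Speed limits (rad/s): [2.39, 2.39, 2.79, 3.14, 3.14, 3.14].

INTERFACE

Orientations are given as a rotation vector (axis times angle).
In Python, from plant import robot, optics, ticket gives the robot as it stands.
- The arm moves only by the tool jog_arm, never from a script. Its argument "targets" is a list of rows, each a list of 7 numbers: the shift along the tool's x, y, z in cm, then the turn, a rotation vector about the tool's x, y, z in degrees, then the closure, from 0 (fully open) to 1 (shut). In form: [[dx, dy, dz, ax, ay, az, grip], ...]. A call has 1 to 5 rows; each row is the pose to reach, as a shift and turn from the pose measured when the call began, along the tool's axes at that moment; what a row does not reach only later rows make up. A row lasts 1/8 s, in which the tool goes at most 62.5 mm and 10.7 degrees, less where a joint would pass 70% of its speed; a pose out of reach is approached as far as the arm can. A call with a gripper value outside its range is refused whole. The fingers move at their own pace and stop on an object; "squeeze" is the grip in N (left out, the last holds). Time passes only in rows, so rows that repeat a pose let the fingers close. It gives the time, the measured TCP pose, the force and the opening at its end, in the units of the state.
- robot.read_state(): the state, without advancing time (a new reading comes with each control period).
- optics.read_camera(name): name is "scene" or "top"; returns a dict with "frame" (400x640x3 uint8, red, green, blue), "vertical_fov" (degrees; the focal length in pixels is half the picture's height over the tangent of half this angle, whatever the lens; pixels are square), "cx", "cy" (the principal point, pixels), "k1" (the pictures are not rectified: a ray, as slopes to the right and down, at radius r is drawn at 1 + k1 r^2 times it, then the intrinsics apply), "R" (3x3) and "t" (3): a world point X has camera coordinates R X + t. Camera axes: x right, y down, z forward; pixel columns grow to the right and rows downward; lengths in m; the calibration is good to about 2 mm. A picture is of the moment at which its call begins. There is no depth.
- ticket.close_job(): hands the job in, once; it reports no verdict.
The state is a dict: "t": time; "q": joint angles; "dq": joint speeds; "joint_torque": joint torques, N m; "tool_pos": TCP position; "orientation": TCP orientation; "force": force on the tool from outside, world axes, zero at the start; "wrist_torque": the same for the moment, N m; "opening": finger opening in m.
Only numpy, scipy, OpenCV 4.12 (cv2) and the standard library are available. Lean on these libraries where they do the work, as an engineer would, in place of code of your own. Each camera call takes 0.05 s, during which the arm holds its last target.

## Working session

There is one attempt and no reset: what is moved stays moved. The work goes in short steps, Python scripts to look and compute and a tool call to move; the robot and the scene stay as the last step left them, time stands still between calls to the robot, and variables do not carry over. Pictures are saved under pics/ and viewed, and the job is handed in when it is done.

Besides the shell and the picture viewer there is one more tool, called after "Emit:" in YAML: its name, and indented under it one key for each argument. jog_arm: Moves the arm, as the interface text tells. Its arguments: {"type":"object","properties":{"targets":{"type":"array"},"squeeze":{"type":"number"}},"required":["targets"]}

```bash
ls; mkdir -p pics
python3 - <<'E'
from plant import robot, optics, ticket
import cv2
print(robot.read_state()); print(robot.pinch_z)
for n in("scene","top"):
    c=optics.read_camera(n); cv2.imwrite(f"pics/{n}0.png",c["frame"][:,:,::-1]); c.pop("frame"); print(n,c)
E
```

```text
pics
{'t': 0.0, 'q': array([-1.33136866e+00,  1.31133918e-01,  1.48925560e+00, -1.13738550e-05,
        1.52299117e+00, -8.54323473e-02]), 'dq': array([ 4.37250042e-05,  2.08343165e-03,  3.77371642e-04,  1.80510774e-03,
       -9.84015927e-04,  2.64241227e-04]), 'joint_torque': array([-1.87318906e-04, -5.59835386e+01, -4.91760814e+01,  7.67619233e-02,
        3.55629169e-02, -1.94712729e-04]), 'tool_pos': array([ 0.19137207, -0.56807569,  0.21761672]), 'orientation': array([ 0.96779352,  1.34695254, -0.96588004]), 'force': array([-0.7834791 , -0.05448799,  0.23308454]), 'wrist_torque': array([-0.02426298,  0.00303029, -0.05429046]), 'opening': 0.09283742553431652}
0.0188
scene {'vertical_fov': 46.6204197163945, 'cx': 317.1135488759949, 'cy': 202.91571556768324, 'k1': -0.13216726036257673, 'R': array([[-0.86127587,  0.50796948,  0.01307202],
       [ 0.29864806,  0.52684395, -0.79576679],
       [-0.41111216, -0.6814708 , -0.60546208]]), 't': array([0.51663018, 0.03116211, 1.48267026])}
top {'vertical_fov': 51.403413946240455, 'cx': 323.04875477030953, 'cy': 198.01794997213582, 'k1': 0.010049317700146968, 'R': array([[ 6.33900451e-04, -9.99995159e-01,  3.04639166e-03],
       [-9.93458157e-01, -9.77633497e-04, -1.14192537e-01],
       [ 1.14194962e-01, -2.95407594e-03, -9.93453967e-01]]), 't': array([-0.12102211,  0.54841148,  0.93711923])}
```

View pics/scene0.png

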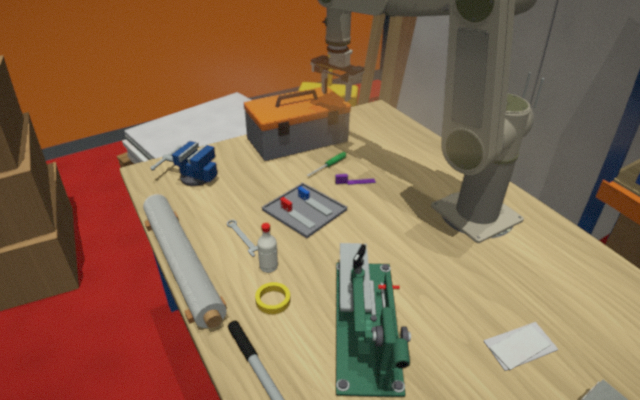

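View pics/top0.png

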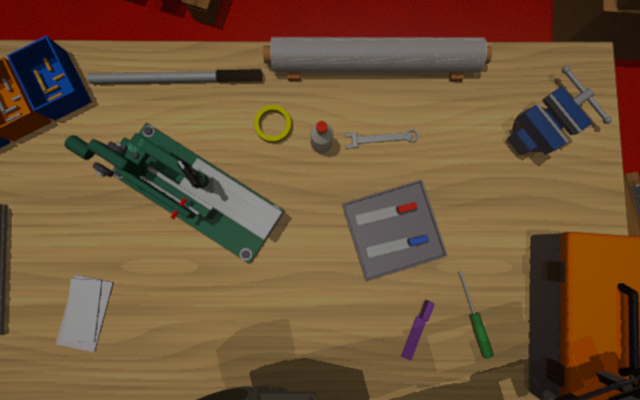

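The top view shows the red gauge's handle at (407,209) in the tray, the blue one at (418,240) and the purple look-alike at (420,325). Other red things are the oil cap (322,127), the red pin on the shear (180,208) and nothing else. The shear's bed runs from (280,215) back to the foot and knob at about (190,172).

```bash
cat > h.py <<'E'
from plant import robot, optics, ticket
import cv2, numpy as np
from scipy.spatial.transform import Rotation as Ro
class Cam:
    def __init__(s,n):
        c=optics.read_camera(n); s.im=c["frame"][:,:,::-1].copy(); s.R=np.array(c["R"]); s.t=np.array(c["t"])
        f=200/np.tan(np.radians(c["vertical_fov"]/2)); s.K=np.array([[f,0,c["cx"]],[0,f,c["cy"]],[0,0,1]]); s.d=np.array([c["k1"],0,0,0,0.]); s.C=-s.R.T@s.t
    def ray(s,uv):
        p=cv2.undistortPoints(np.array(uv,float).reshape(-1,1,2),s.K,s.d).reshape(-1,2)
        r=np.c_[p,np.ones(len(p))]@s.R; return r/np.linalg.norm(r,axis=1)[:,None]
    def plane(s,uv,z):
        r=s.ray(uv); return s.C+r*((z-s.C[2])/r[:,2])[:,None]
    def proj(s,X):
        return cv2.projectPoints(np.array(X,float).reshape(-1,1,3),cv2.Rodrigues(s.R)[0],s.t,s.K,s.d)[0].reshape(-1,2)
    def crop(s,n,u,v,w,h,k):
        cv2.imwrite(f"pics/{n}.png",cv2.resize(s.im[v:v+h,u:u+w],None,fx=k,fy=k,interpolation=cv2.INTER_CUBIC))
def tri(a,ua,b,ub):
    A=[];B=[]
    for c,u in((a,ua),(b,ub)):
        r=c.ray([u])[0]; P=np.eye(3)-np.outer(r,r); A.append(P);B.append(P@c.C)
    X=np.linalg.lstsq(np.vstack(A),np.hstack(B),rcond=None)[0]
    return X,[np.linalg.norm(A[i]@X-B[i]) for i in(0,1)]
def mask(im,lo,hi):
    hsv=cv2.cvtColor(im,cv2.COLOR_BGR2HSV); return cv2.inRange(hsv,np.array(lo),np.array(hi))
E
python3 - <<'E'
from h import *
T=Cam("top");S=Cam("scene")
T.crop("tg",335,170,125,115,6); T.crop("ts",50,110,245,160,3); S.crop("sg",255,170,100,70,8); S.crop("ss",320,230,100,170,3.5)
E
```

```text
(no output)
```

View pics/tg.png

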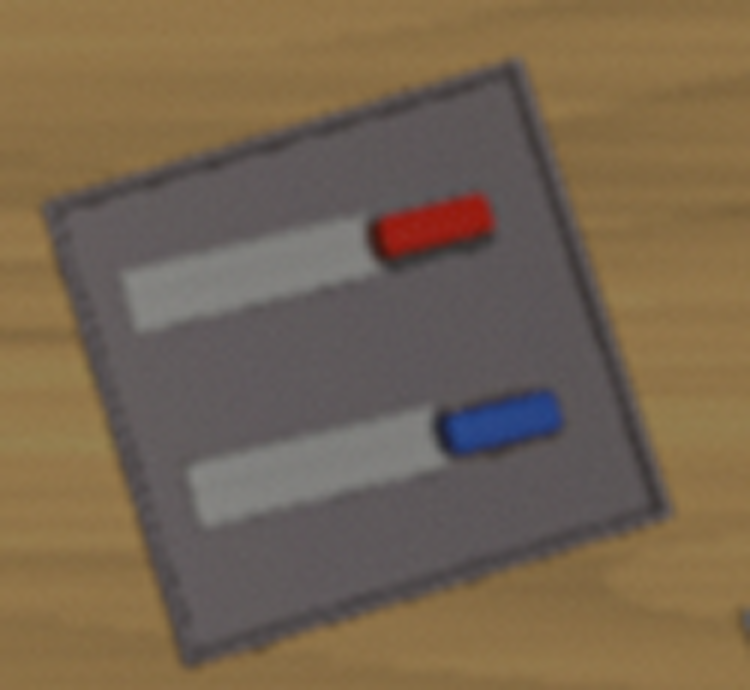

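View pics/ts.png

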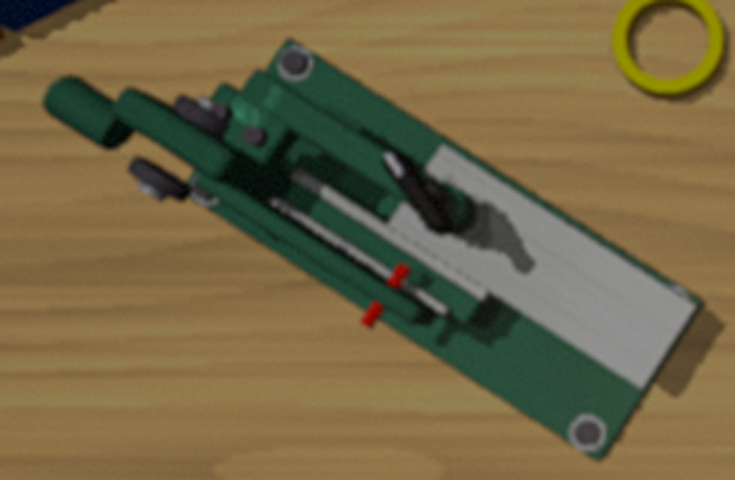

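View pics/sg.png

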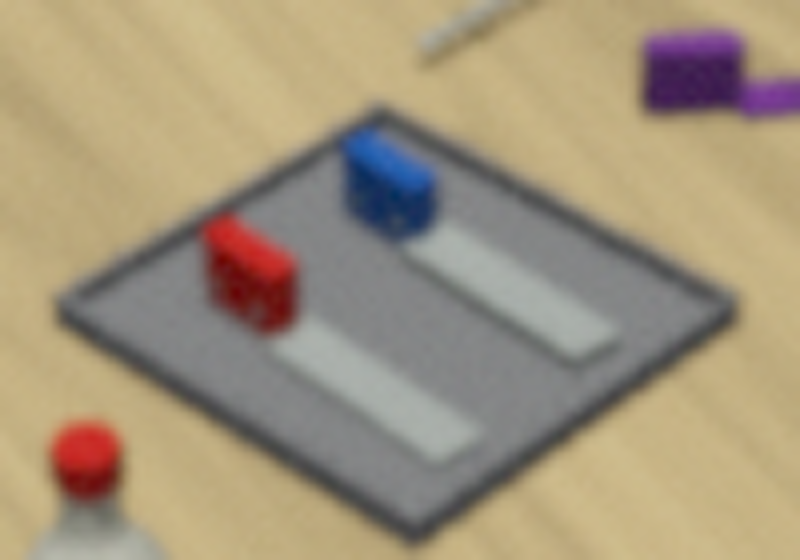

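View pics/ss.png

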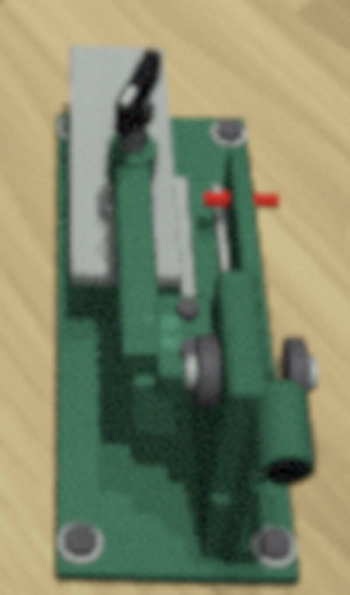

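The crops confirm the choice: the red block at top (407,207) has a steel blade running to about (356,220). The bed's open-end corners are at top (284,211) and (263,240), and the knob's bar runs from (179,163) to (198,185). Now the measuring.

Run:
```python
from h import *
np.set_printoptions(precision=4,suppress=True)
T=Cam("top");S=Cam("scene")
def blob(c,lo,hi,box):
    m=mask(c.im,lo,hi); z=np.zeros_like(m); u,v,w,h=box; z[v:v+h,u:u+w]=m[v:v+h,u:u+w]
    cs=cv2.findContours(z,0,2)[0]; k=max(cs,key=cv2.contourArea); return k
for nm,lo,hi in(("red",(0,150,80),(8,255,255)),("blue",(100,130,60),(125,255,255))):
    k=blob(T,lo,hi,(390,190,50,70)); r=cv2.minAreaRect(k); b=cv2.boxPoints(r)
    print(nm,r); P=T.plane(b,0.041); print(P[:,:2], "mean",P.mean(0)[:2])
o=np.array([335,170]);
tray=T.plane(np.array([[517,62],[45,205],[187,660],[670,513]])/6+o-0.5+.5/6,0.016); print("tray",tray[:,:2],tray.mean(0)); 
print(np.linalg.norm(np.roll(tray,1,0)-tray,axis=1))
tip=T.plane(np.array([[123,272],[135,333]])/6+o-.5+.5/6,.009); print("tip",tip, np.linalg.norm(tip[0]-tip[1]))
o=np.array([50,110])
bed=T.plane(np.array([[703,303],[640,390],[440,145]])/3+o-.33,.08); print("bed",bed,np.linalg.norm(bed[0]-bed[1]),np.linalg.norm(bed[0]-bed[2]))
end=tri(T,np.array([703,303])/3+o-.33,S,np.array([71,48])/3.5+[320,230]-.35); print(end)
m=(T.im.max(2)<45).astype(np.uint8)*255
# knob
for uT,uS in (((388,158),(155,52)),((445,225),(128,135))):
    print("knob end",tri(T,np.array(uT)/3+o-.33,S,np.array(uS)/3.5+[320,230]-.35))
T.crop("tk",160,140,60,60,12); S.crop("sk",330,235,60,60,12)
```

```text
red ((406.9118347167969, 207.1470947265625), (6.5484619140625, 18.675243377685547), 75.96376037597656)
[[ 0.5285 -0.2911]
 [ 0.5391 -0.3331]
 [ 0.5244 -0.3363]
 [ 0.5139 -0.2944]] mean [ 0.5265 -0.3137]
blue ((418.11767578125, 239.97059631347656), (6.305926322937012, 18.675243377685547), 75.96376037597656)
[[ 0.453  -0.3152]
 [ 0.4634 -0.3568]
 [ 0.4495 -0.3599]
 [ 0.4392 -0.3184]] mean [ 0.4513 -0.3376]
tray [[ 0.5939 -0.3533]
 [ 0.5367 -0.1657]
 [ 0.3602 -0.2197]
 [ 0.4166 -0.408 ]] [ 0.4769 -0.2866  0.016 ]
[0.1855 0.1961 0.1846 0.1966]
tip [[ 0.5108 -0.1968  0.009 ]
 [ 0.4867 -0.2013  0.009 ]] 0.02454449368066159
bed [[ 0.5148 -0.0343  0.08  ]
 [ 0.4511  0.0108  0.08  ]
 [ 0.6327  0.1627  0.08  ]] 0.07805823318321953 0.22965059900950588
(array([ 0.5133, -0.0323,  0.0737]), [np.float64(0.0024437195932013674), np.float64(0.0024437195932021393)])
knob end (array([0.5833, 0.1483, 0.2446]), [np.float64(0.007716607174062493), np.float64(0.007716607174062811)])
knob end (array([0.5675, 0.1321, 0.1498]), [np.float64(0.006545131225139165), np.float64(0.00654513122513907)])
```

View pics/tk.png

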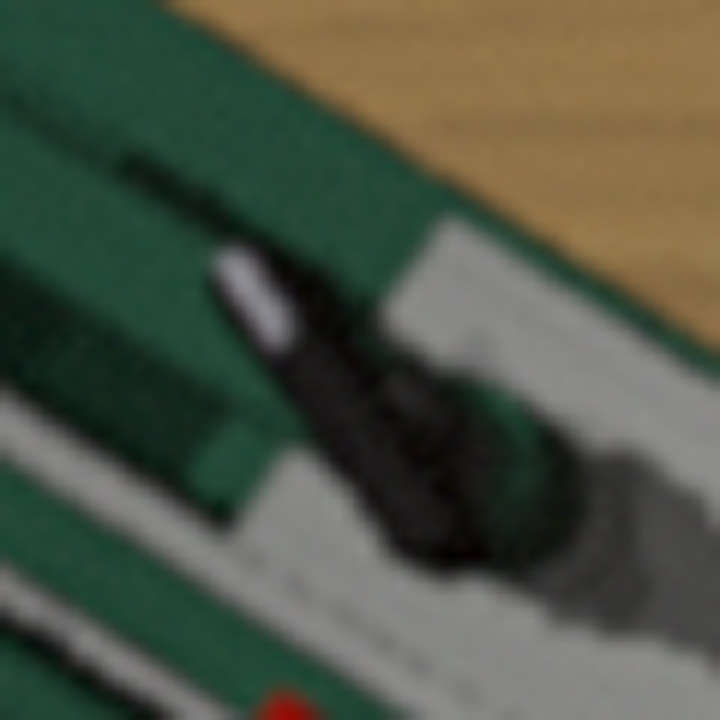

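View pics/sk.png

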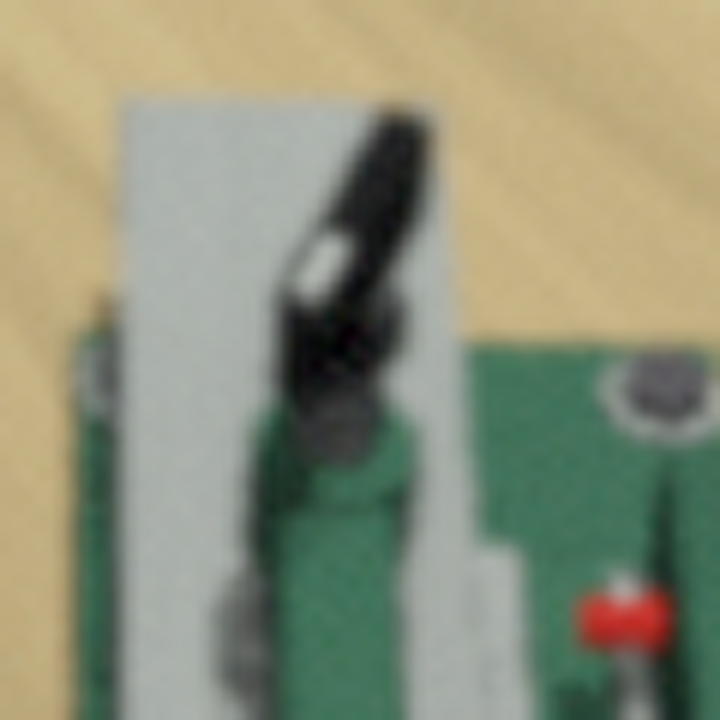

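The top crop shows the knob's bar from the white mark at (180,161) to (197,186), tilted against the bed's direction. In the scene crop the mark is at (356,257) and the far end at (363.5,244). Next I fit the bed's edges properly and use the axis constraint for the knob.

Run:
```python
from h import *
np.set_printoptions(precision=4,suppress=True)
T=Cam("top");S=Cam("scene")
def edges(c,box,segs,z,S_hi=60,V_lo=100):
    m=mask(c.im,(0,0,V_lo),(180,S_hi,255)); zz=np.zeros_like(m);u,v,w,h=box;zz[v:v+h,u:u+w]=m[v:v+h,u:u+w]
    k=max(cv2.findContours(zz,0,cv2.CHAIN_APPROX_NONE)[0],key=cv2.contourArea).reshape(-1,2).astype(float)
    L=[]
    for a,b in segs:
        a=np.array(a,float);b=np.array(b,float);d=(b-a)/np.linalg.norm(b-a);n=np.array([-d[1],d[0]])
        s=(k-a)@d;e=(k-a)@n;sel=(abs(e)<2.5)&(s>2)&(s<np.linalg.norm(b-a)-2)
        P=c.plane(k[sel],z)[:,:2]; l=cv2.fitLine(P.astype(np.float32),cv2.DIST_HUBER,0,.01,.01).ravel(); L.append(l); print("n",sel.sum(),l,np.degrees(np.arctan2(l[1],l[0])))
    return L
def inter(a,b):
    A=np.c_[a[:2],-b[:2]]; s=np.linalg.solve(A,b[2:]-a[2:]); return a[2:]+s[0]*a[:2]
o=np.array([50,110])
f=lambda x,y:np.array([x,y])/3+o-.33
R0,L0,R2,L1=f(703,303),f(640,390),f(440,145),f(495,295)
L=edges(T,(180,150,110,100),[(R0,R2),(R0,L0),(L0,L1)],.08)
r0=inter(L[0],L[1]);l0=inter(L[1],L[2]);print("T",r0,l0,np.linalg.norm(r0-l0))
g=lambda x,y:np.array([x,y])/12+[330,235]-.46
a,b=g(122,100),g(435,100)
h=lambda x,y:np.array([x,y])/3.5+[320,230]-.36
L=edges(S,(335,240,50,80),[(a,b),(h(71,50),h(71,270)),(h(162,60),h(172,180))],.08,S_hi=45,V_lo=120)
r0=inter(L[0],L[1]);l0=inter(L[0],L[2]);print("S",r0,l0,np.linalg.norm(r0-l0))
# bolts on base etc skipped; knob marks on planes
print("T knob ends top z.214",T.plane([[160+240/12-.46,140+250/12-.46],[160+430/12-.46,140+555/12-.46]],.214))
print("S knob far top", S.plane([[330+405/12-.46,235+112/12-.46],[330+320/12-.46,235+235/12-.46]],.214))
```

```text
n 84 [0.5314 0.8471 0.584  0.0843] 57.901608
n 26 [ 0.8423 -0.539   0.4843 -0.0099] -32.612473
n 45 [0.5419 0.8405 0.4795 0.0531] 57.187923
T [ 0.5133 -0.0284] [0.4521 0.0107] 0.072602734
n 21 [ 0.8674 -0.4977  0.487  -0.0105] -29.847494
n 59 [0.5403 0.8415 0.5786 0.0737] 57.297028Traceback (most recent call last):
  File "<stdin>", line 23, in <module>
  File "<stdin>", line 11, in edges
  File "h.py", line 12, in plane
    r=s.ray(uv); return s.C+r*((z-s.C[2])/r[:,2])[:,None]
  File "h.py", line 9, in ray
    p=cv2.undistortPoints(np.array(uv,float).reshape(-1,1,2),s.K,s.d).reshape(-1,2)
      ~~~~~~~~~~~~~~~~~~~^^^^^^^^^^^^^^^^^^^^^^^^^^^^^^^^^^^^^^^^^^^^
cv2.error: OpenCV(4.12.0) /io/opencv/modules/calib3d/src/undistort.dispatch.cpp:347: error: (-215:Assertion failed) CV_IS_MAT(_src) && CV_IS_MAT(_dst) && (_src->rows == 1 || _src->cols == 1) && (_dst->rows == 1 || _dst->cols == 1) && _src->cols + _src->rows - 1 == _dst->rows + _dst->cols - 1 && (CV_MAT_TYPE(_src->type) == CV_32FC2 || CV_MAT_TYPE(_src->type) == CV_64FC2) && (CV_MAT_TYPE(_dst->type) == CV_32FC2 || CV_MAT_TYPE(_dst->type) == CV_64FC2) in function 'cvUndistortPointsInternal'
```

Run:
```python
from h import *
np.set_printoptions(precision=4,suppress=True)
T=Cam("top");S=Cam("scene")
a=T.plane([[160+240/12-.46,140+250/12-.46],[160+430/12-.46,140+555/12-.46]],.214)
b=S.plane([[330+320/12-.46,235+235/12-.46],[330+405/12-.46,235+112/12-.46]],.214)
for P in(a,b):
    d=P[0]-P[1]; print(P[:,:2],P.mean(0)[:2],np.linalg.norm(d),np.degrees(np.arctan2(d[1],d[0])))
s=robot.read_state(); R=Ro.from_rotvec(s["orientation"]).as_matrix(); print(s["t"],R, s["q"], "tool z yaw",np.degrees(np.arctan2(R[1,2],R[0,2])), np.degrees(np.arctan2(R[1,1],R[0,1])))
O=np.array([.5759,.1393]); d=np.array([.5373,.8434]); n=np.array([-.8434,.5373])
for nm,x,y,z in(("axis bed",0,0,.08),("knob",0,0,.2),("knobtop",0,0,.214),("end",-.175,0,.08),("corner",-.175,-.037,.08)):
    X=np.r_[O+x*d+y*n,z]; print(nm,X,T.proj(X),S.proj(X))
# outline of the knob drawn by hypothesised yaw from the two-line fits
m=(T.im.max(2)<48).astype(np.uint8)*255; z=np.zeros_like(m); z[158:190,175:202]=m[158:190,175:202]
k=max(cv2.findContours(z,0,2)[0],key=cv2.contourArea); print(cv2.minAreaRect(k), cv2.boxPoints(cv2.minAreaRect(k)))
```

```text
[[0.5995 0.1534]
 [0.5506 0.1216]] [0.575  0.1375] 0.058290908551429974 33.056446974702666
[[0.5883 0.1434]
 [0.5556 0.1238]] [0.572  0.1336] 0.03809355324643988 30.999530030897446
0.5 [[ 0.      0.9477  0.3191]
 [ 0.      0.3191 -0.9477]
 [-1.      0.     -0.    ]] [-1.3314  0.1304  1.4882  0.      1.523  -0.0854] tool z yaw -71.39124793252248 18.608752005406522
axis bed [0.5759 0.1393 0.08  ] [[206.0303 183.1525]] [[355.7972 292.0132]]
knob [0.5759 0.1393 0.2   ] [[188.8272 173.8512]] [[359.3578 255.6736]]
knobtop [0.5759 0.1393 0.214 ] [[186.4807 172.5827]] [[359.8026 251.0757]]
end [ 0.4819 -0.0083  0.08  ] [[271.9656 225.5973]] [[353.8418 242.8541]]
corner [ 0.5131 -0.0282  0.08  ] [[281.1971 211.4344]] [[340.0447 242.4216]]
((189.9262237548828, 171.31149291992188), (38.28302764892578, 13.059762001037598), 50.194427490234375) [[172.6557 160.7869]
 [182.6885 152.4262]
 [207.1967 181.8361]
 [197.1639 190.1967]]
```

```bash
cat >> h.py <<'E'
O=np.array([.5759,.1393]); SY=57.5
def shear(x,y): 
    c,s=np.cos(np.radians(SY)),np.sin(np.radians(SY)); return O+[c*x-s*y,s*x+c*y]
def go(x,y,z,yaw):
    """full shift (cm) / turn (deg) in the present tool frame to the pose tool-down with tool z at yaw"""
    s=robot.read_state(); R=Ro.from_rotvec(s["orientation"]).as_matrix(); p=s["tool_pos"]
    a=np.radians(yaw); zt=np.array([np.cos(a),np.sin(a),0]); xt=np.array([0,0,-1.]); yt=np.cross(zt,xt)
    D=R.T@(np.array([x,y,z])-p)*100; w=np.degrees(Ro.from_matrix(R.T@np.c_[xt,yt,zt]).as_rotvec())
    q1=np.degrees(np.arctan2(y,x))-np.degrees(np.arcsin(.0512/np.hypot(x,y)))
    print("t %.2f pos"%s["t"],np.round(p,4),"yaw %.1f"%np.degrees(np.arctan2(R[1,2],R[0,2])),"open %.4f"%s["opening"],"F",np.round(s["force"],2),"M",np.round(s["wrist_torque"],3),"q6 %.1f"%np.degrees(s["q"][5]))
    print("shift",np.round(D,2),"turn",np.round(w,1),"rows>=",int(np.ceil(max(np.linalg.norm(D)/6.25,np.linalg.norm(w)/10.7))),"q6 end",round(q1-yaw,1),"(mod 360)")
E
python3 -c "
from h import *
go(.5265,-.3137,.12,14)"
```

```text
t 0.50 pos [ 0.1915 -0.5686  0.2186] yaw -71.4 open 0.0931 F [-0.57  0.23 -0.32] M [-0.094 -0.019  0.009] q6 -4.9
shift [  9.86  39.88 -13.47] turn [-85.4   0.   -0. ] rows>= 8 q6 end -49.6 (mod 360)
```

Emit:
jog_arm:
  targets:
    - [0,4.5,-1.5,-10,0,0,0.2]
    - [0,9,-3,-20,0,0,0.5]
    - [0.5,13.5,-4.5,-30,0,0,0.5]
    - [1,18,-6,-40,0,0,0.5]
    - [2,22.5,-7.5,-50,0,0,0.5]

```text
t: 1.12
tool_pos: [0.3821, -0.425, 0.1991]
orientation: [0.288, 1.55, -0.289]
force: [0.8, -0.6, 0.2]
opening: 0.049
```

```bash
python3 -c "
from h import *
go(.5265,-.3137,.10,14)"
```

```text
t 1.12 pos [ 0.3821 -0.425   0.1991] yaw -21.1 open 0.0490 F [ 0.75 -0.63  0.2 ] M [-0.001 -0.097 -0.026] q6 -32.1
shift [ 9.91 15.58  9.46] turn [-35.1   0.1   0.1] rows>= 4 q6 end -49.6 (mod 360)
```

Emit:
jog_arm:
  targets:
    - [2.5,4,2.4,-9,0,0,0.5]
    - [5,8,4.8,-18,0,0,0.5]
    - [7.5,12,7.2,-27,0,0,0.5]
    - [9.9,15.6,9.5,-35,0,0,0.5]
    - [9.9,15.6,9.5,-35,0,0,0.5]

```text
t: 1.75
tool_pos: [0.5275, -0.3104, 0.0972]
orientation: [-0.193, 1.564, 0.197]
force: [-1.2, 0.4, 0.4]
opening: 0.0465
```

Run:
```python
from h import *
T=Cam("top");S=Cam("scene")
T.crop("tg1",335,150,125,115,5); S.crop("sg1",255,130,100,100,6)
go(.5265,-.3137,.014,14)
```

```text
t 1.85 pos [ 0.5269 -0.3135  0.0999] yaw 13.9 open 0.0466 F [ 0.27 -0.97  0.15] M [-0.059 -0.11   0.03 ] q6 -49.4
shift [ 8.59 -0.01 -0.04] turn [-0.1 -0.   0.1] rows>= 2 q6 end -49.6 (mod 360)
```

View pics/sg1.png

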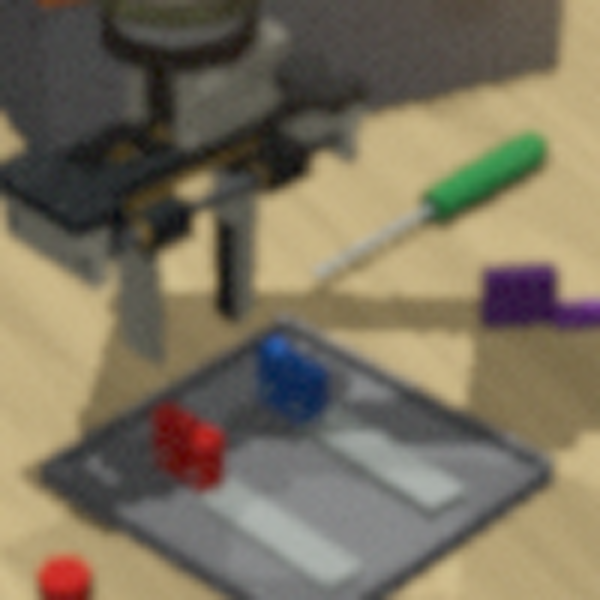

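The fingers (scene ~ (278,188) and (294,182)) stand to either side above the red handle (287,204), and the blue one is clear of them. Descending.

Emit:
jog_arm:
  targets:
    - [3.5,0,0,0,0,0,0.5]
    - [6.5,0,0,0,0,0,0.5]
    - [8.5,0,0,0,0,0,0.5]
    - [8.5,0,0,0,0,0,0.8]
    - [8.5,0,0,0,0,0,0.9]
  squeeze: 25

```text
t: 2.48
tool_pos: [0.5276, -0.3145, 0.0165]
orientation: [-0.192, 1.561, 0.188]
force: [0.2, -0.6, 0.6]
opening: 0.031
```

Emit:
jog_arm:
  targets:
    - [0,0,0,0,0,0,0.95]
    - [0,0,0,0,0,0,1]
    - [0,0,0,0,0,0,1]
  squeeze: 25

```text
t: 2.85
tool_pos: [0.5286, -0.3155, 0.0183]
orientation: [-0.194, 1.559, 0.187]
force: [-1.1, -1.1, 7.9]
opening: 0.0157
```

Run:
```python
from h import *
go(*shear(-.155,0),.17,-32.5)
```

```text
t 2.85 pos [ 0.5286 -0.3155  0.0183] yaw 13.9 open 0.0157 F [-1.09 -1.12  7.89] M [-0.152  0.217  0.091] q6 -49.4
shift [-15.32  32.24   4.34] turn [46.4  0.3  0.2] rows>= 6 q6 end 27.5 (mod 360)
```

Emit:
jog_arm:
  targets:
    - [-1,0,0,0,0,0,1]
    - [-3,0,0,0,0,0,1]
    - [-6,0,0,0,0,0,1]
    - [-7,0,0,0,0,0,1]

```text
t: 3.35
tool_pos: [0.5299, -0.3162, 0.0919]
orientation: [-0.197, 1.555, 0.184]
force: [-0.2, -0.9, -1.0]
opening: 0.016
```

Run:
```python
from h import *
T=Cam("top");S=Cam("scene")
T.crop("tg2",335,150,125,115,5); S.crop("sg2",255,130,100,100,6)
go(*shear(-.155,0),.17,-32.5)
```

```text
t 3.45 pos [ 0.5295 -0.3159  0.0905] yaw 13.9 open 0.0158 F [ 0.02  0.54 -1.04] M [-0.09  -0.118 -0.054] q6 -49.4
shift [-8.18 32.32  4.26] turn [46.4  0.5  0.3] rows>= 6 q6 end 27.5 (mod 360)
```

View pics/sg2.png

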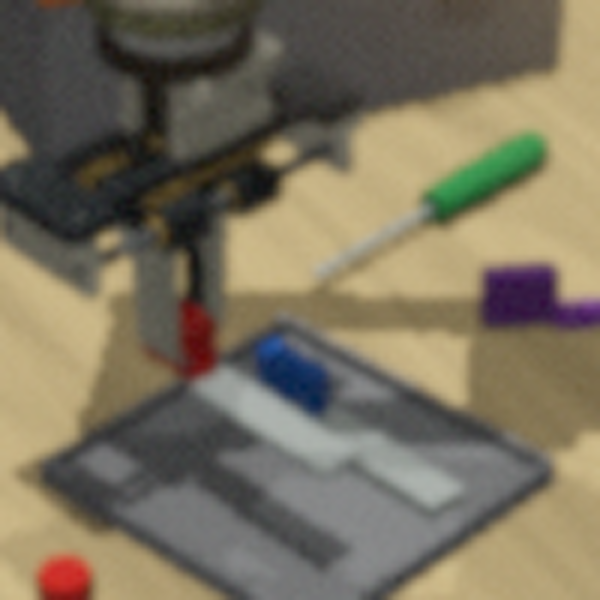

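View pics/tg2.png

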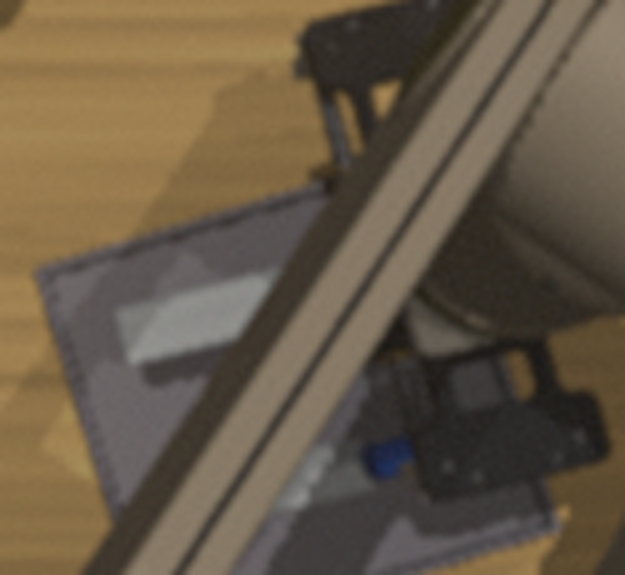

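Run:
```python
from h import *
T=Cam("top");S=Cam("scene")
print(tri(T,(359.8,217.3),S,(310,206)))
S.crop("sg3",270,170,60,50,12)
```

```text
(array([ 0.50248174, -0.2028916 ,  0.08151895]), [np.float64(0.002805236477495086), np.float64(0.0028052364774952218)])
```

View pics/sg3.png

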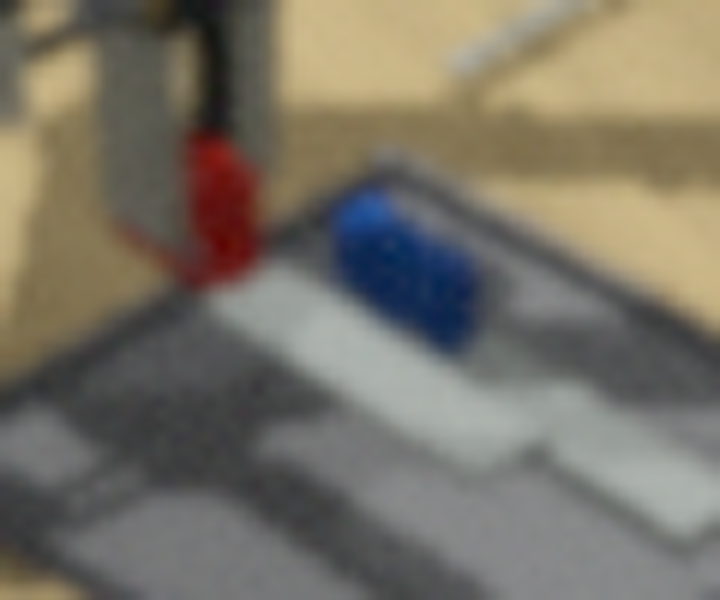

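The blade is held level, its tip about 117 mm ahead of the TCP and its underside about 11–12 mm below it. Carrying it to in front of the foot.

Run:
```python
from h import *
go(*shear(-.155,0),.15,-32.5)
```

```text
t 3.55 pos [ 0.528  -0.3149  0.0878] yaw 13.9 open 0.0158 F [ 0.06 -0.51 -2.04] M [-0.091 -0.135  0.005] q6 -49.4
shift [-6.36 32.23  4.35] turn [46.4  0.2  0.2] rows>= 6 q6 end 27.5 (mod 360)
```

Emit:
jog_arm:
  targets:
    - [-3,4.5,0.5,7,0,0,1]
    - [-5,9,1,14,0,0,1]
    - [-6,13.5,1.7,20,0.2,0.2,1]
    - [-6,18,2.4,26,0.3,0.2,1]
    - [-6,22.5,3,33,0.4,0.3,1]

```text
t: 4.18
tool_pos: [0.5018, -0.0875, 0.1455]
orientation: [0.266, 1.56, -0.264]
force: [-0.4, 0.8, -2.0]
opening: 0.0156
```

Run:
```python
from h import *
go(*shear(-.155,0),.115,-32.5)
```

```text
t 4.17 pos [ 0.5018 -0.0875  0.1455] yaw -19.3 open 0.0156 F [-0.44  0.76 -1.96] M [-0.123 -0.094  0.003] q6 3.6
shift [ 3.07  8.76 -4.03] turn [13.2 -0.3  0. ] rows>= 2 q6 end 27.5 (mod 360)
```

Emit:
jog_arm:
  targets:
    - [0,4.4,-2,7,0,0,1]
    - [1.5,8.8,-4,13,0,0,1]
    - [3,8.8,-4,13.2,0,0,1]
    - [3,8.8,-4,13.2,0,0,1]

```text
t: 4.68
tool_pos: [0.4911, 0.0089, 0.1132]
orientation: [0.443, 1.535, -0.444]
force: [-0.1, 0.2, -2.5]
opening: 0.0158
```

Run:
```python
from h import *
T=Cam("top");S=Cam("scene")
T.crop("tb",180,140,130,120,5); S.crop("sb",310,200,110,110,6)
go(*shear(-.152,0),.092,-32.5)
```

```text
t 4.78 pos [0.4928 0.0079 0.1153] yaw -32.5 open 0.0156 F [ 0.08 -0.5  -1.28] M [-0.134 -0.008 -0.031] q6 27.4
shift [ 2.33  0.35 -0.03] turn [-0.  -0.4  0.1] rows>= 1 q6 end 27.8 (mod 360)
```

View pics/tb.png

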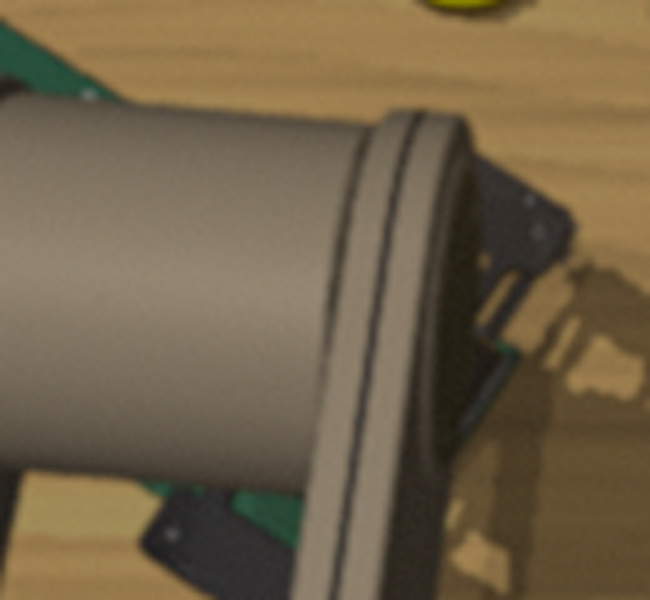

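View pics/sb.png

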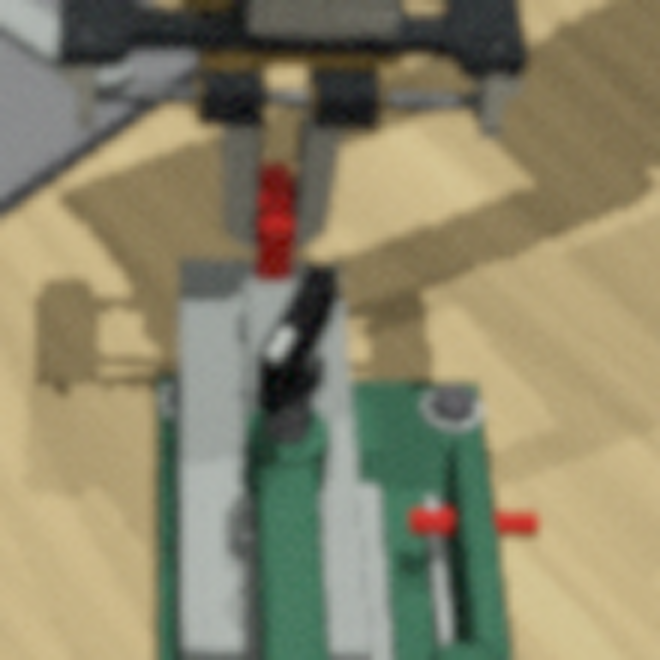

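The scene view shows the red handle at (356,237), in line with the bed and knob, over the bed's open end. Lowering gently.

Emit:
jog_arm:
  targets:
    - [1,0.3,0,0,-0.4,0,1]
    - [1.8,0.3,0,0,-0.4,0,1]
    - [2,0.3,0,0,-0.4,0,1]
    - [2.1,0.3,0,0,-0.4,0,1]
    - [2.1,0.3,0,0,-0.4,0,1]
  squeeze: 10

```text
t: 5.4
tool_pos: [0.4943, 0.0105, 0.0944]
orientation: [0.443, 1.525, -0.446]
force: [0.4, 0.2, -1.1]
opening: 0.0159
```

Run:
```python
from h import *
go(*shear(-.152,0),.092,-32.5)
```

```text
t 5.40 pos [0.4943 0.0105 0.0944] yaw -32.5 open 0.0159 F [ 0.38  0.23 -1.08] M [-0.106 -0.039  0.021] q6 27.9
shift [ 0.24  0.05 -0.04] turn [-0.   0.   0.1] rows>= 1 q6 end 27.8 (mod 360)
```

Emit:
jog_arm:
  targets:
    - [0.2,0,0,0,0,0,1]
    - [0.3,0,0,0,0,0,1]
    - [0.3,0,0,0,0,0,1]

```text
t: 5.78
tool_pos: [0.4948, 0.0105, 0.0931]
orientation: [0.443, 1.524, -0.446]
force: [-7.0, -0.1, 11.2]
opening: 0.0157
```

Run:
```python
from h import *
go(*shear(-.152,0),.092,-32.5)
```

```text
t 5.78 pos [0.4948 0.0105 0.0931] yaw -32.5 open 0.0157 F [-6.96 -0.05 11.24] M [0.025 1.116 0.083] q6 27.9
shift [ 0.11  0.02 -0.08] turn [-0.   0.1  0.1] rows>= 1 q6 end 27.8 (mod 360)
```

Emit:
jog_arm:
  targets:
    - [0,0,0,0,0,0,0.75]
    - [-0.2,0,0,0,0,0,0.75]
    - [-0.2,0,0,0,0,0,0.75]

```text
t: 6.15
tool_pos: [0.4951, 0.0105, 0.0953]
orientation: [0.443, 1.523, -0.446]
force: [-0.0, -0.2, 0.5]
opening: 0.0232
```

Emit:
jog_arm:
  targets:
    - [0,0,0,0,0,0,0.85]
    - [0,0,0,0,0,0,1]
    - [0,0,0,0,0,0,1]
    - [0,0,0,0,0,0,1]
  squeeze: 10

```text
t: 6.65
tool_pos: [0.495, 0.0105, 0.0952]
orientation: [0.443, 1.523, -0.446]
force: [0.4, -0.6, -0.8]
opening: 0.016
```

Run:
```python
from h import *
T=Cam("top");S=Cam("scene"); S.crop("sb2",325,215,70,70,10)
go(*shear(-.08,0),.0935,-32.5)
```

```text
t 6.75 pos [0.495  0.0106 0.0952] yaw -32.5 open 0.0161 F [ 1.11  1.34 -0.65] M [-0.014 -0.006  0.008] q6 27.9
shift [ 0.16  7.21 -0.1 ] turn [-0.   0.1  0.1] rows>= 2 q6 end 34.7 (mod 360)
```

View pics/sb2.png

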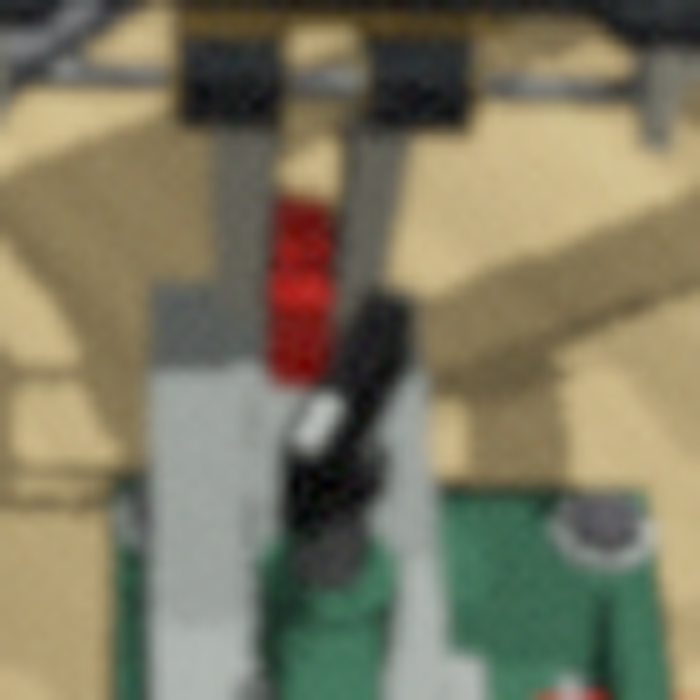

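Emit:
jog_arm:
  targets:
    - [0,1,0,0,0,0,1]
    - [0,2.2,0,0,0,0,1]
    - [0,3.4,-0.05,0,0,0,1]

```text
t: 7.12
tool_pos: [0.5134, 0.0403, 0.0952]
orientation: [0.443, 1.523, -0.446]
force: [-1.3, -1.8, 1.4]
opening: 0.016
```

Run:
```python
from h import *
go(*shear(-.08,0),.0950,-32.5)
```

```text
t 7.12 pos [0.5134 0.0403 0.0952] yaw -32.5 open 0.0160 F [-1.31 -1.81  1.37] M [-0.373  0.173  0.007] q6 31.4
shift [ 0.01  3.71 -0.05] turn [-0.   0.1  0.1] rows>= 1 q6 end 34.7 (mod 360)
```

Emit:
jog_arm:
  targets:
    - [0,1.2,-0.05,0,0,0,1]
    - [0,2.4,-0.05,0,0,0,1]
    - [0,3.7,-0.05,0,0,0,1]
    - [0,3.7,-0.05,0,0,0,1]

```text
t: 7.62
tool_pos: [0.5335, 0.073, 0.0952]
orientation: [0.443, 1.523, -0.444]
force: [0.8, -0.2, -0.5]
opening: 0.016
```

Run:
```python
from h import *
T=Cam("top");S=Cam("scene"); S.crop("sb3",325,215,70,70,10)
go(*shear(-.08,0),.0950,-32.5)
```

```text
t 7.72 pos [0.5331 0.0723 0.0952] yaw -32.5 open 0.0158 F [0.4  0.25 0.16] M [ 0.085 -0.113 -0.019] q6 34.8
shift [ 0.02 -0.05  0.01] turn [0.  0.1 0. ] rows>= 1 q6 end 34.7 (mod 360)
```

View pics/sb3.png

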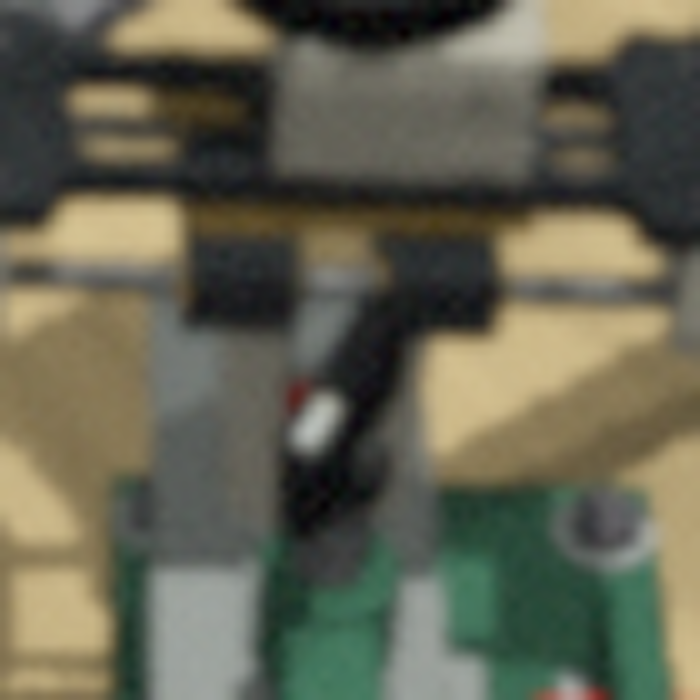

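Emit:
jog_arm:
  targets:
    - [0,0,0,0,0,0,0.7]
    - [0,0,0,0,0,0,0.5]
    - [-1.5,0,0,0,0,0,0.4]
    - [-5,0,0,0,0,0,0.4]
    - [-10,0,0,0,0,0,0.4]

```text
t: 8.35
tool_pos: [0.5319, 0.0722, 0.1959]
orientation: [0.443, 1.525, -0.446]
force: [0.3, 0.0, -1.2]
opening: 0.0552
```

Run:
```python
from h import *
go(*shear(0,0),.235,123)
```

```text
t 8.35 pos [0.5319 0.0722 0.1959] yaw -32.5 open 0.0552 F [ 0.28  0.   -1.2 ] M [-0.024 -0.079 -0.051] q6 34.8
shift [-3.93  8.02  0.11] turn [-1.555e+02 -1.000e-01  0.000e+00] rows>= 15 q6 end -114.4 (mod 360)
```

Emit:
jog_arm:
  targets:
    - [-2,0,0,-10.5,0,0,0.4]
    - [-4.5,0,0,-21,0,0,0.4]
    - [-5,0,0,-31.5,0,0,0.4]
    - [-5,0,0,-42,0,0,0.4]
    - [-5,0,0,-52.5,0,0,0.4]

```text
t: 8.98
tool_pos: [0.5321, 0.0721, 0.2474]
orientation: [-0.28, 1.552, 0.277]
force: [0.8, -0.1, 0.1]
opening: 0.0561
```

Run:
```python
from h import *
S=Cam("scene"); S.crop("sb4",325,215,70,70,10)
go(*shear(0,0),.235,123)
```

```text
t 9.03 pos [0.532  0.0721 0.2473] yaw 20.9 open 0.0557 F [-0.39  0.43  0.18] M [-0.056 -0.136 -0.005] q6 -18.6
shift [1.22 4.72 6.49] turn [-1.021e+02 -1.000e-01  0.000e+00] rows>= 10 q6 end -114.4 (mod 360)
```

View pics/sb4.png

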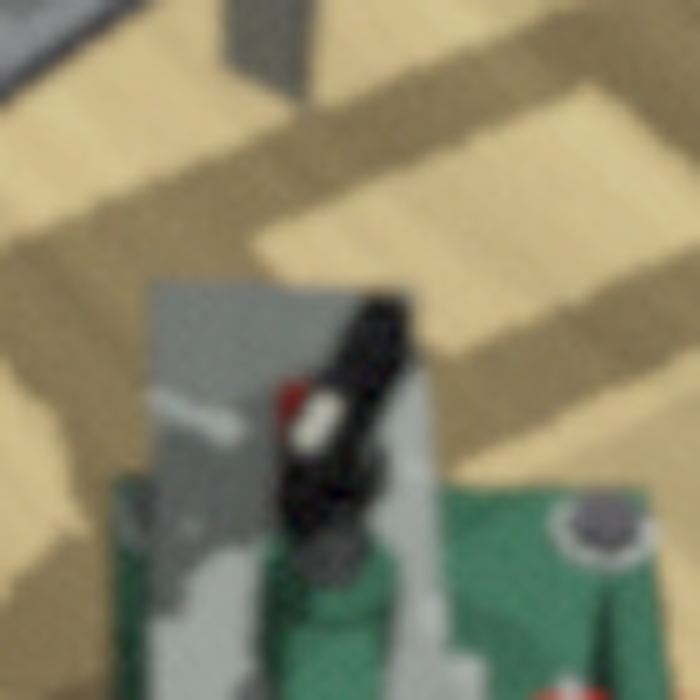

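Run:
```python
from h import *
S=Cam("scene")
for c in(-.076,-.08,-.084):
  for x,y in((-.022,-.008),(.022,-.008),(-.022,.008)):
    print(c,x,y,(S.proj(np.r_[shear(c+x,y),.116])-[325,215]+.45)*10)
go(*shear(0,0),.235,123)
```

```text
-0.076 -0.022 -0.008 [[278.3698416  382.02938104]]
-0.076 0.022 -0.008 [[282.81262708 506.65339988]]
-0.076 -0.022 0.008 [[342.24407296 383.99937293]]
-0.08 -0.022 -0.008 [[277.97555469 371.05710722]]
-0.08 0.022 -0.008 [[282.40062355 495.01847297]]
-0.08 -0.022 0.008 [[341.67956966 373.02273561]]
-0.084 -0.022 -0.008 [[277.58284139 360.14255824]]
-0.084 0.022 -0.008 [[281.9902608  483.44594438]]
-0.084 -0.022 0.008 [[341.11744827 362.10382203]]
t 9.07 pos [0.5321 0.0721 0.2471] yaw 20.1 open 0.0555 F [-0.85  0.24 -0.54] M [-0.021 -0.124 -0.015] q6 -17.8
shift [1.2  4.8  6.43] turn [-1.029e+02 -1.000e-01  0.000e+00] rows>= 10 q6 end -114.4 (mod 360)
```

Emit:
jog_arm:
  targets:
    - [0,1.5,2,-10.5,0,0,0.4]
    - [0,3,4,-21,0,0,0.4]
    - [0,4.7,6.5,-31.5,0,0,0.4]
    - [0,4.7,6.5,-42,0,0,0.4]
    - [0,4.7,6.5,-52.5,0,0,0.4]

```text
t: 9.7
tool_pos: [0.577, 0.139, 0.2475]
orientation: [-0.985, 1.338, 0.983]
force: [0.1, -0.1, 0.1]
opening: 0.0558
```

Run:
```python
from h import *
go(*shear(0,0),.235,123)
```

```text
t 9.70 pos [0.577  0.139  0.2475] yaw 72.7 open 0.0558 F [ 0.11 -0.12  0.07] M [ 0.014 -0.193  0.004] q6 -64.1
shift [1.25 0.12 0.  ] turn [-50.3  -0.1   0. ] rows>= 5 q6 end -114.4 (mod 360)
```

Emit:
jog_arm:
  targets:
    - [0.5,0,0,-10.5,0,0,0.4]
    - [1,0,0,-21,0,0,0.4]
    - [1.2,0.1,0,-31.5,0,0,0.4]
    - [1.2,0.1,0,-42,0,0,0.4]
    - [1.2,0.1,0,-50,0,0,0.4]

```text
t: 10.32
tool_pos: [0.5761, 0.1391, 0.2362]
orientation: [-1.618, 0.884, 1.615]
force: [-0.5, -0.3, 0.2]
opening: 0.0554
```

Run:
```python
from h import *
S=Cam("scene"); S.crop("sk1",325,215,70,70,10)
go(.5755,.1385,.192,123)
```

```text
t 10.38 pos [0.5761 0.1391 0.2362] yaw 123.1 open 0.0559 F [0.37 0.14 0.22] M [ 0.075 -0.126  0.061] q6 -114.4
shift [ 4.42  0.09 -0.01] turn [ 0.1 -0.1 -0. ] rows>= 1 q6 end -114.4 (mod 360)
```

View pics/sk1.png

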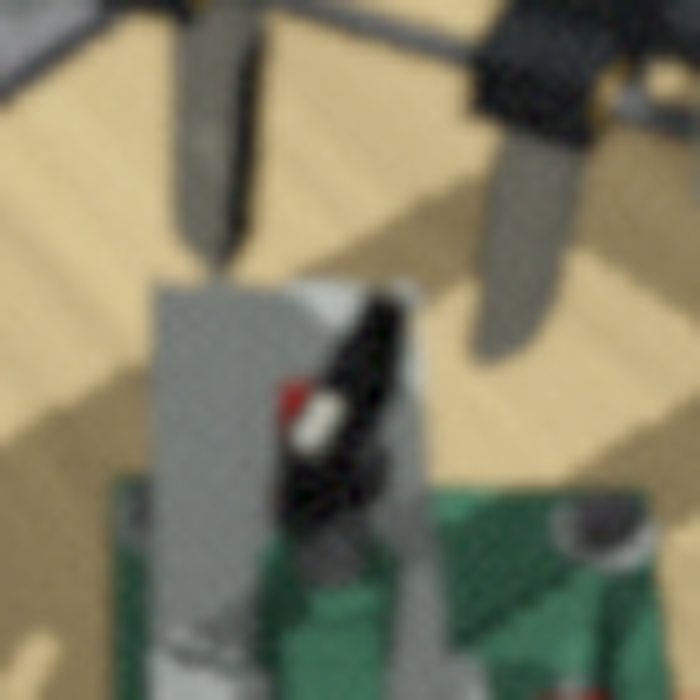

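The fingertips at scene (346,241) and (374,250) straddle the knob's bar centre (361,249). Descending on it.

Emit:
jog_arm:
  targets:
    - [2,0,0,0,0,0,0.5]
    - [3.6,0.1,0,0,0,0,0.6]
    - [4.2,0.1,0,0,0,0,0.7]
    - [4.2,0.1,0,0,0,0,0.8]
    - [4.2,0.1,0,0,0,0,0.8]
  squeeze: 30

```text
t: 11.0
tool_pos: [0.5756, 0.1386, 0.1947]
orientation: [-1.622, 0.879, 1.618]
force: [-0.8, -0.4, 0.8]
opening: 0.0191
```

Emit:
jog_arm:
  targets:
    - [0,0,0,0,0,0,0.9]
    - [0,0,0,0,0,0,1]
    - [0,0,0,0,0,0,1]
  squeeze: 30

```text
t: 11.38
tool_pos: [0.5765, 0.1377, 0.1952]
orientation: [-1.624, 0.88, 1.616]
force: [3.0, -3.9, -0.9]
opening: 0.0127
```

Run:
```python
from h import *
go(.5755,.1385,.192,123)
```

```text
t 11.38 pos [0.5765 0.1377 0.1952] yaw 123.0 open 0.0127 F [ 3.05 -3.91 -0.92] M [-0.494 -0.63   0.03 ] q6 -114.4
shift [0.32 0.04 0.12] turn [ 0.  -0.2  0.1] rows>= 1 q6 end -114.4 (mod 360)
```

The knob is gripped (opening 12.7 mm, light side force). Turning clockwise, following it down 0.28 mm per 10°.

Emit:
jog_arm:
  targets:
    - [0.03,0,0,10,0,0,1]
    - [0.06,0,0,20,0,0,1]
    - [0.08,0,0,30,0,0,1]
    - [0.11,0,0,40,0,0,1]
    - [0.14,0,0,50,0,0,1]

```text
t: 12.0
tool_pos: [0.5768, 0.1366, 0.1939]
orientation: [-0.988, 1.337, 0.978]
force: [0.7, -5.2, -2.2]
opening: 0.013
```

Run:
```python
from h import *
go(.5765,.1377,.1952,123)
```

```text
t 12.00 pos [0.5768 0.1366 0.1939] yaw 72.6 open 0.0130 F [ 0.69 -5.17 -2.22] M [-0.811 -0.424  0.13 ] q6 -64.1
shift [-0.13  0.06  0.09] turn [-50.4  -0.3   0.2] rows>= 5 q6 end -114.5 (mod 360)
```

Emit:
jog_arm:
  targets:
    - [0.03,0,0,10,0,0,1]
    - [0.06,0,0,20,0,0,1]
    - [0.1,0,0,30,0,0,1]
    - [0.13,0,0,40,0,0,1]
    - [0.16,0,0,50,0,0,1]

```text
t: 12.62
tool_pos: [0.5763, 0.1356, 0.1924]
orientation: [-0.31, 1.548, 0.3]
force: [-4.1, -4.4, 0.8]
opening: 0.0129
```

Run:
```python
from h import *
go(.5765,.1377,.1952,123)
```

```text
t 12.62 pos [0.5763 0.1356 0.1924] yaw 22.3 open 0.0129 F [-4.14 -4.43  0.77] M [-0.766  0.647  0.093] q6 -13.7
shift [-0.28  0.18  0.1 ] turn [-100.7   -0.3    0.3] rows>= 10 q6 end -114.5 (mod 360)
```

Emit:
jog_arm:
  targets:
    - [0.03,0,0,10,0,0,1]
    - [0.06,0,0,20,0,0,1]
    - [0.1,0,0,30,0,0,1]
    - [0.13,0,0,40,0,0,1]
    - [0.16,0,0,50,0,0,1]

```text
t: 13.25
tool_pos: [0.5752, 0.1356, 0.191]
orientation: [0.379, 1.535, -0.388]
force: [-6.4, -0.7, 1.8]
opening: 0.013
```

Run:
```python
from h import *
go(.5765,.1377,.1952,123)
```

```text
t 13.25 pos [0.5752 0.1356 0.191 ] yaw -28.1 open 0.0130 F [-6.41 -0.68  1.79] M [-0.209  1.181  0.067] q6 36.6
shift [-0.42  0.25  0.02] turn [-151.1   -0.3    0.3] rows>= 15 q6 end -114.5 (mod 360)
```

Turned 151° (about 4.2 mm down). Now the first feel test: release, rise, go back to the gauge.

Emit:
jog_arm:
  targets:
    - [0,0,0,0,0,0,0.7]
    - [-0.2,0,0,0,0,0,0.5]
    - [-2,0,0,0,0,0,0.45]
    - [-4.5,0,0,0,0,0,0.45]
    - [-4.5,0,0,0,0,0,0.45]

```text
t: 13.88
tool_pos: [0.5771, 0.1361, 0.24]
orientation: [0.38, 1.529, -0.386]
force: [0.1, -0.0, 0.3]
opening: 0.0504
```

Run:
```python
from h import *
S=Cam("scene"); S.crop("sk2",325,215,70,70,10)
go(.5331,.0723,.22,-32.5)
```

```text
t 13.93 pos [0.5763 0.136  0.238 ] yaw -28.0 open 0.0510 F [ 0.51  1.12 -1.32] M [-0.085 -0.046 -0.059] q6 36.6
shift [ 1.82 -7.65 -0.83] turn [4.5 0.3 0.2] rows>= 2 q6 end 34.8 (mod 360)
```

View pics/sk2.png

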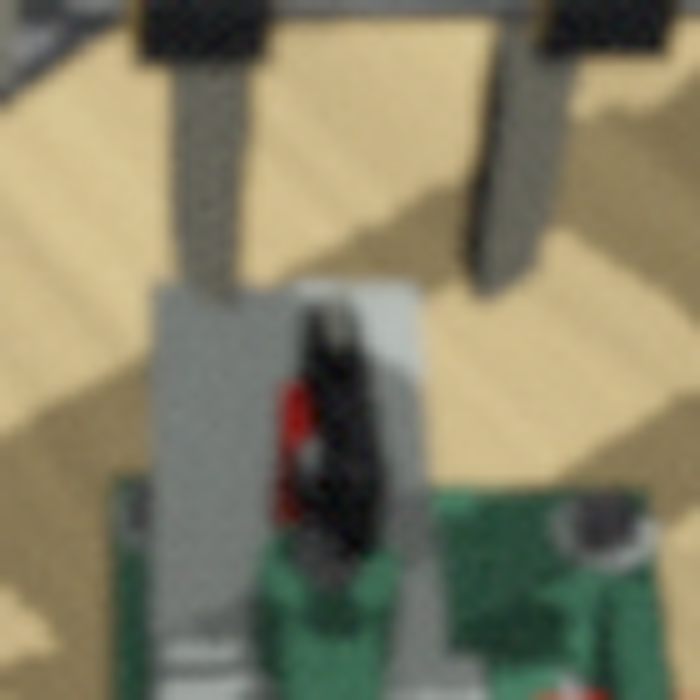

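The marked end now points away, the bar lies nearly along the bed, and the gauge has not moved (handle corner still at crop (282,382)). Going to grip it 10 mm behind its centre, to stay clear of the bar.

Run:
```python
from h import *
go(*shear(-.086,0),.096,-32.5)
```

```text
t 13.93 pos [0.5763 0.136  0.238 ] yaw -28.0 open 0.0510 F [ 0.51  1.12 -1.32] M [-0.085 -0.046 -0.059] q6 36.6
shift [14.22 -8.26 -0.95] turn [4.5 0.3 0.2] rows>= 3 q6 end 34.2 (mod 360)
```

Emit:
jog_arm:
  targets:
    - [0,-4.5,-0.4,2,0,0,0.45]
    - [0,-8.3,-0.8,4.5,0.3,0.2,0.45]
    - [4,-8.3,-0.9,4.5,0.3,0.2,0.45]
    - [9,-8.3,-0.9,4.5,0.3,0.2,0.5]
    - [12,-8.3,-0.9,4.5,0.3,0.2,0.5]

```text
t: 14.55
tool_pos: [0.5277, 0.066, 0.1145]
orientation: [0.444, 1.528, -0.445]
force: [-0.7, 0.2, 0.4]
opening: 0.0468
```

Run:
```python
from h import *
go(*shear(-.086,0),.096,-32.5)
```

```text
t 14.55 pos [0.5277 0.066  0.1145] yaw -32.5 open 0.0468 F [-0.68  0.18  0.37] M [-0.013 -0.051  0.009] q6 34.1
shift [1.85 0.17 0.14] turn [-0.  -0.1  0.1] rows>= 1 q6 end 34.2 (mod 360)
```

Emit:
jog_arm:
  targets:
    - [1.3,0.15,0.1,0,0,0,0.6]
    - [1.85,0.15,0.1,0,0,0,0.75]
    - [1.85,0.15,0.1,0,0,0,0.85]
    - [1.85,0.15,0.1,0,0,0,1]
    - [1.85,0.15,0.1,0,0,0,1]
  squeeze: 20

```text
t: 15.18
tool_pos: [0.5302, 0.0669, 0.0973]
orientation: [0.444, 1.525, -0.445]
force: [-0.0, -0.3, 2.8]
opening: 0.016
```

Run:
```python
from h import *
s=robot.read_state(); d=np.r_[np.cos(np.radians(SY)),np.sin(np.radians(SY)),0]
go(*shear(-.086,0),.096,-32.5); print("along",s["force"]@d)
```

```text
t 15.18 pos [0.5302 0.0669 0.0973] yaw -32.5 open 0.0160 F [-0.03 -0.27  2.82] M [ 0.007 -0.035 -0.012] q6 34.2
shift [ 0.13 -0.04 -0.04] turn [-0. -0.  0.] rows>= 1 q6 end 34.2 (mod 360)
along -0.24958853003651024
```

Emit:
jog_arm:
  targets:
    - [0,-0.15,0,0,0,0,1]
    - [0,-0.35,0,0,0,0,1]

```text
t: 15.42
tool_pos: [0.5283, 0.0638, 0.0974]
orientation: [0.444, 1.525, -0.445]
force: [0.3, 0.1, -1.8]
opening: 0.0157
```

```bash
cat >> h.py <<'E'
def feel():
    d=np.r_[np.cos(np.radians(SY)),np.sin(np.radians(SY)),0]
    for i in range(1):
        s=robot.read_state(); print("t %.3f along F %.2f  M about y %.3f Fz %.2f x %.4f"%(s["t"],s["force"]@d,s["wrist_torque"]@np.array([-d[1],d[0],0]),s["force"][2],(s["tool_pos"][:2]-O)@d[:2]))
E
python3 -c "
from h import *
feel()"
```

```text
t 15.425 along F 0.26  M about y -0.028 Fz -1.84 x -0.0893
```

Emit:
jog_arm:
  targets:
    - [0,-0.2,0,0,0,0,1]

```text
t: 15.55
tool_pos: [0.527, 0.062, 0.0973]
orientation: [0.444, 1.526, -0.445]
force: [-0.3, 0.9, -0.8]
opening: 0.0159
```

```bash
python3 -c "
from h import *
feel()"
```

```text
t 15.550 along F 0.55  M about y -0.072 Fz -0.78 x -0.0914
```

Still loose (about 0.4 N along the bed). Going back to the knob for some 94° (2.6 mm) more.

Emit:
jog_arm:
  targets:
    - [0,0,0,0,0,0,0.7]
    - [0,0,0,0,0,0,0.5]
    - [-4,0,0,0,0,0,0.45]
    - [-9.5,0,0,0,0,0,0.45]
    - [-14,0,0,0,0,0,0.45]

```text
t: 16.18
tool_pos: [0.5274, 0.062, 0.2396]
orientation: [0.445, 1.524, -0.444]
force: [0.9, -0.2, -0.0]
opening: 0.0509
```

```bash
python3 -c "
from h import *
go(.576,.1363,.1925,-28)"
```

```text
t 16.18 pos [0.5274 0.062  0.2396] yaw -32.5 open 0.0509 F [ 0.88 -0.2  -0.01] M [-0.086 -0.061 -0.005] q6 33.7
shift [4.72 8.87 0.11] turn [-4.5  0.  -0. ] rows>= 2 q6 end 36.4 (mod 360)
```

Emit:
jog_arm:
  targets:
    - [0,4.5,0,-2.5,0,0,0.5]
    - [0.5,8.9,0.1,-4.5,0,0,0.55]
    - [3,8.9,0.1,-4.5,0,0,0.6]
    - [4.8,8.9,0.1,-4.5,0,0,0.7]
    - [4.8,8.9,0.1,-4.5,0,0,0.85]
  squeeze: 30

```text
t: 16.8
tool_pos: [0.5746, 0.1361, 0.1895]
orientation: [0.383, 1.54, -0.385]
force: [-0.2, -0.7, 0.1]
opening: 0.0225
```

Emit:
jog_arm:
  targets:
    - [0,0,0,0,0,0,1]
    - [0,0,0,0,0,0,1]
    - [0,0,0,0,0,0,1]

```text
t: 17.18
tool_pos: [0.575, 0.1358, 0.1905]
orientation: [0.383, 1.538, -0.385]
force: [-1.2, -0.4, 2.5]
opening: 0.0129
```

```bash
python3 -c "
from h import *
go(.576,.1363,.1925,-28)"
```

```text
t 17.18 pos [0.575  0.1358 0.1905] yaw -28.0 open 0.0129 F [-1.17 -0.36  2.5 ] M [-0.213  0.133  0.001] q6 36.4
shift [-0.2   0.09  0.06] turn [-0.  -0.1  0.1] rows>= 1 q6 end 36.4 (mod 360)
```

Emit:
jog_arm:
  targets:
    - [0.03,0,0,10,0,0,1]
    - [0.06,0,0,20,0,0,1]
    - [0.08,0,0,29,0,0,1]
    - [0.11,0,0,38,0,0,1]
    - [0.13,0,0,47,0,0,1]

```text
t: 17.8
tool_pos: [0.5745, 0.1363, 0.1893]
orientation: [1.018, 1.322, -1.02]
force: [-2.2, 2.2, -0.2]
opening: 0.0125
```

```bash
python3 -c "
from h import *
go(.576,.1363,.1925,-28)"
```

```text
t 17.80 pos [0.5745 0.1363 0.1893] yaw -75.3 open 0.0125 F [-2.19  2.2  -0.24] M [0.514 0.471 0.117] q6 83.7
shift [-0.32  0.14  0.04] turn [-47.3  -0.1   0.1] rows>= 5 q6 end 36.4 (mod 360)
```

Emit:
jog_arm:
  targets:
    - [0.03,0,0,10,0,0,1]
    - [0.06,0,0,20,0,0,1]
    - [0.08,0,0,29,0,0,1]
    - [0.11,0,0,38,0,0,1]
    - [0.13,0,0,47,0,0,1]

```text
t: 18.42
tool_pos: [0.5745, 0.1372, 0.188]
orientation: [1.614, 0.887, -1.617]
force: [1.5, 3.6, -2.6]
opening: 0.0126
```

```bash
python3 -c "
from h import *
go(.576,.1363,.1925,-28)"
```

```text
t 18.43 pos [0.5745 0.1372 0.188 ] yaw -122.6 open 0.0126 F [ 1.49  3.61 -2.58] M [ 0.836 -0.245  0.073] q6 131.0
shift [-0.45  0.17 -0.01] turn [-94.6  -0.2   0.1] rows>= 9 q6 end 36.4 (mod 360)
```

Emit:
jog_arm:
  targets:
    - [0,0,0,0,0,0,0.7]
    - [0,0,0,0,0,0,0.5]
    - [-2.5,0,0,0,0,0,0.45]
    - [-5,0,0,-10,0,0,0.45]
    - [-5,0,0,-20,0,0,0.45]

```text
t: 19.05
tool_pos: [0.5762, 0.1371, 0.2413]
orientation: [1.366, 1.102, -1.36]
force: [-0.3, 0.2, -0.5]
opening: 0.0509
```

Run:
```python
from h import *
S=Cam("scene"); S.crop("sk3",325,215,70,70,10)
go(*shear(-.092,0),.18,-32.5)
```

```text
t 19.10 pos [0.5756 0.137  0.2399] yaw -101.6 open 0.0510 F [0.2  0.3  0.06] M [ 0.086  0.002 -0.002] q6 110.0
shift [ 5.97 -3.3   8.38] turn [-69.1  -0.1  -0.1] rows>= 7 q6 end 33.6 (mod 360)
```

View pics/sk3.png

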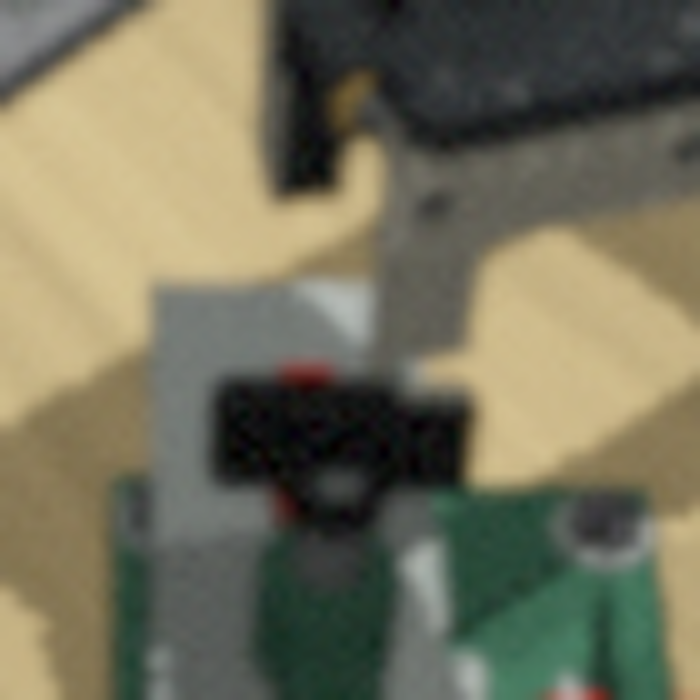

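The bar now lies across (crop (345,435)), and the handle's back edge at (305,365) fits a tip about 37 mm past the axis. Back to the gauge.

Emit:
jog_arm:
  targets:
    - [0,-1,2.5,-10.5,0,0,0.45]
    - [0,-2,5,-21,0,0,0.45]
    - [0,-3.3,8.4,-31.5,0,0,0.45]
    - [0,-3.3,8.4,-42,0,0,0.45]
    - [0,-3.3,8.4,-52.5,0,0,0.45]

```text
t: 19.73
tool_pos: [0.5261, 0.0607, 0.2397]
orientation: [0.668, 1.467, -0.665]
force: [-0.7, 0.7, -0.4]
opening: 0.0512
```

Run:
```python
from h import *
go(*shear(-.090,0),.097,-32.5)
```

```text
t 19.73 pos [0.5261 0.0607 0.2397] yaw -48.9 open 0.0512 F [-0.66  0.7  -0.44] M [-0.011 -0.039  0.013] q6 49.8
shift [14.27  0.26 -0.09] turn [-16.4  -0.1  -0.1] rows>= 3 q6 end 33.8 (mod 360)
```

Emit:
jog_arm:
  targets:
    - [3,0.1,0,-8,0,0,0.45]
    - [8,0.2,0,-16.4,0,0,0.5]
    - [12.5,0.2,-0.1,-16.4,0,0,0.6]
    - [14.2,0.2,-0.1,-16.4,0,0,0.7]
    - [14.2,0.2,-0.1,-16.4,0,0,0.7]
  squeeze: 20

```text
t: 20.35
tool_pos: [0.5263, 0.063, 0.0971]
orientation: [0.446, 1.527, -0.444]
force: [1.0, 0.8, 0.3]
opening: 0.0289
```

Run:
```python
from h import *
feel();go(*shear(-.090,0),.097,-32.5)
```

```text
t 20.350 along F 1.17  M about y -0.022 Fz 0.33 x -0.0910
t 20.35 pos [0.5263 0.063  0.0971] yaw -32.5 open 0.0289 F [0.97 0.77 0.33] M [-0.019 -0.071 -0.044] q6 33.7
shift [0.01 0.1  0.08] turn [-0.  -0.1 -0. ] rows>= 1 q6 end 33.8 (mod 360)
```

Emit:
jog_arm:
  targets:
    - [0,0,0.08,0,0,0,0.85]
    - [0,0,0.08,0,0,0,1]
    - [0,0,0.08,0,0,0,1]
    - [0,0,0.08,0,0,0,1]

```text
t: 20.85
tool_pos: [0.5285, 0.0626, 0.0993]
orientation: [0.446, 1.523, -0.442]
force: [-0.8, -0.8, 6.7]
opening: 0.0155
```

```bash
python3 -c "
from h import *
feel()"
```

```text
t 20.850 along F -1.08  M about y 0.132 Fz 6.68 x -0.0902
```

Emit:
jog_arm:
  targets:
    - [0,-0.12,0,0,0,0,1]
    - [0,-0.25,0,0,0,0,1]

```text
t: 21.1
tool_pos: [0.5273, 0.0606, 0.0995]
orientation: [0.446, 1.523, -0.442]
force: [0.4, 1.6, -2.4]
opening: 0.0158
```

```bash
python3 -c "
from h import *
feel()"
```

```text
t 21.100 along F 1.59  M about y -0.251 Fz -2.42 x -0.0925
```

Emit:
jog_arm:
  targets:
    - [0,-0.15,0,0,0,0,1]

```text
t: 21.22
tool_pos: [0.5265, 0.0593, 0.0994]
orientation: [0.447, 1.523, -0.442]
force: [0.5, 0.8, -2.1]
opening: 0.016
```

```bash
python3 -c "
from h import *
feel()"
```

```text
t 21.225 along F 0.99  M about y -0.273 Fz -2.11 x -0.0940
```

Emit:
jog_arm:
  targets:
    - [0.06,0,0,0,0,0,1]
    - [0.06,-0.12,0,0,0,0,1]

```text
t: 21.48
tool_pos: [0.5264, 0.0587, 0.0994]
orientation: [0.447, 1.522, -0.441]
force: [1.0, 4.6, 0.8]
opening: 0.0157
```

```bash
python3 -c "
from h import *
feel()"
```

```text
t 21.475 along F 4.40  M about y -0.659 Fz 0.83 x -0.0946
```

Emit:
jog_arm:
  targets:
    - [0,-0.12,0,0,0,0,1]

```text
t: 21.6
tool_pos: [0.5259, 0.0577, 0.0994]
orientation: [0.447, 1.521, -0.441]
force: [0.8, 2.2, -2.2]
opening: 0.016
```

```bash
python3 -c "
from h import *
feel()"
```

```text
t 21.600 along F 2.33  M about y -0.308 Fz -2.19 x -0.0957
```

The pull tests, corrected for how much of the gauge's weight the gripper carried, all give a foot pressure of about 1.5–2.2 N (first test: 0). The foot has just met the blade. Adding about 20° (0.55 mm, ~1.7 N) should give N≈3.5 and a pull of about 5 N.

Emit:
jog_arm:
  targets:
    - [0,0,0,0,0,0,0.7]
    - [0,0,0,0,0,0,0.5]
    - [-4,0,0,0,0,0,0.45]
    - [-9.5,0,0,0,0,0,0.45]
    - [-14,0,0,-10,0,0,0.45]

```text
t: 22.22
tool_pos: [0.5254, 0.057, 0.2415]
orientation: [0.309, 1.544, -0.303]
force: [-0.3, -0.8, 0.1]
opening: 0.0511
```

```bash
python3 -c "
from h import *
go(.5755,.1368,.188,57.4)"
```

```text
t 22.23 pos [0.5254 0.057  0.2415] yaw -22.3 open 0.0511 F [-0.31 -0.79  0.12] M [-0.043 -0.054 -0.005] q6 22.9
shift [5.4  9.26 1.59] turn [-79.7   0.4  -0.1] rows>= 8 q6 end -49.0 (mod 360)
```

Emit:
jog_arm:
  targets:
    - [0,3,0.5,-10,0,0,0.45]
    - [0,6,1,-20,0,0,0.45]
    - [0,9.2,1.6,-30,0,0,0.45]
    - [0,9.2,1.6,-40,0.2,0,0.45]
    - [0,9.2,1.6,-50,0.4,0,0.45]

```text
t: 22.85
tool_pos: [0.5751, 0.1363, 0.2415]
orientation: [-0.382, 1.538, 0.386]
force: [-0.5, -0.2, 1.5]
opening: 0.0511
```

```bash
python3 -c "
from h import *
go(.5755,.1368,.188,57.4)"
```

```text
t 22.85 pos [0.5751 0.1363 0.2415] yaw 28.0 open 0.0511 F [-0.47 -0.16  1.48] M [-0.06  -0.119  0.021] q6 -19.8
shift [5.35 0.01 0.07] turn [-29.4  -0.   -0.2] rows>= 3 q6 end -49.0 (mod 360)
```

Emit:
jog_arm:
  targets:
    - [0,0,0.05,-10,0,0,0.5]
    - [0,0,0.05,-20,0,0,0.5]
    - [1,0,0.05,-29.4,0,0,0.55]
    - [3.5,0,0.05,-29.4,0,0,0.6]
    - [5.2,0,0.05,-29.4,0,0,0.7]
  squeeze: 30

```text
t: 23.48
tool_pos: [0.5749, 0.1364, 0.188]
orientation: [-0.779, 1.429, 0.784]
force: [-0.0, 0.2, 0.6]
opening: 0.0313
```

Emit:
jog_arm:
  targets:
    - [0,0,0,0,0,0,0.8]
    - [0,0,0,0,0,0,1]
    - [0,0,0,0,0,0,1]
    - [0,0,0,0,0,0,1]

```text
t: 23.98
tool_pos: [0.5753, 0.1367, 0.1886]
orientation: [-0.779, 1.427, 0.784]
force: [1.3, 3.6, -2.7]
opening: 0.0131
```

```bash
python3 -c "
from h import *
go(.5755,.1368,.188,57.4)"
```

```text
t 23.98 pos [0.5753 0.1367 0.1886] yaw 57.4 open 0.0131 F [ 1.33  3.58 -2.68] M [ 0.381 -0.473  0.078] q6 -49.1
shift [ 0.06 -0.01  0.02] turn [ 0.   0.  -0.2] rows>= 1 q6 end -49.0 (mod 360)
```

Emit:
jog_arm:
  targets:
    - [0.03,0,0,7,0,0,1]
    - [0.04,0,0,14,0,0,1]
    - [0.06,0,0,21,0,0,1]
    - [0.06,0,0,21,0,0,1]

```text
t: 24.48
tool_pos: [0.5753, 0.1368, 0.188]
orientation: [-0.496, 1.515, 0.501]
force: [1.7, 2.4, -4.9]
opening: 0.0128
```

```bash
python3 -c "
from h import *
go(.5755,.1368,.188,57.4)"
```

```text
t 24.48 pos [0.5753 0.1368 0.188 ] yaw 36.5 open 0.0128 F [ 1.75  2.35 -4.86] M [ 0.298 -0.351 -0.028] q6 -28.2
shift [-0.   -0.01  0.02] turn [-20.9  -0.   -0.2] rows>= 2 q6 end -49.0 (mod 360)
```

Emit:
jog_arm:
  targets:
    - [0,0,0,0,0,0,0.7]
    - [0,0,0,0,0,0,0.5]
    - [-2.5,0,0,0,0,0,0.45]
    - [-5,0,0,10,0,0,0.45]
    - [-5,0,0,20,0,0,0.45]

```text
t: 25.1
tool_pos: [0.5771, 0.1367, 0.2416]
orientation: [-0.22, 1.556, 0.224]
force: [0.5, -0.6, -0.0]
opening: 0.0508
```

Run:
```python
from h import *
S=Cam("scene"); S.crop("sk4",325,215,70,70,10)
go(*shear(-.097,0),.098,-32.5)
```

```text
t 25.15 pos [0.5765 0.1366 0.2402] yaw 15.7 open 0.0507 F [-0.59 -0.53 -0.22] M [-0.044 -0.071  0.04 ] q6 -7.4
shift [14.19 -6.23 -7.23] turn [48.2  0.  -0.1] rows>= 5 q6 end 33.2 (mod 360)
```

View pics/sk4.png

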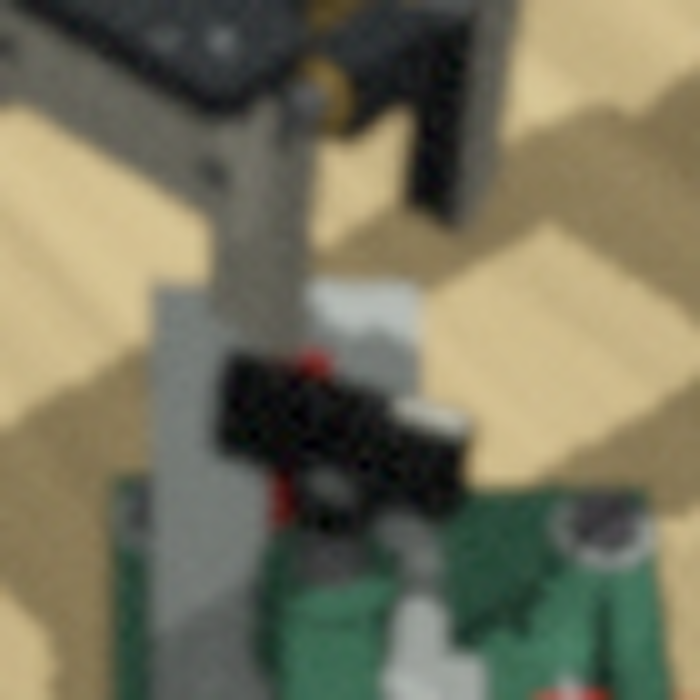

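The bar has moved on by the 21°, with its mark at crop (430,410). Going back to the gauge for the test and the draw.

Emit:
jog_arm:
  targets:
    - [0,-2,-2.3,10,0,0,0.45]
    - [0,-4,-4.6,20,0,0,0.45]
    - [0,-6.2,-7.2,30,0,0,0.45]
    - [2,-6.2,-7.2,40,0,0,0.45]
    - [6,-6.2,-7.2,48,0,0,0.5]

```text
t: 25.78
tool_pos: [0.5254, 0.057, 0.1816]
orientation: [0.446, 1.52, -0.44]
force: [0.6, 0.6, -0.8]
opening: 0.0475
```

Run:
```python
from h import *
go(*shear(-.0965,0),.098,-32.5)
```

```text
t 25.77 pos [0.5254 0.057  0.1816] yaw -32.4 open 0.0475 F [ 0.6   0.59 -0.81] M [-0.033 -0.046 -0.028] q6 33.0
shift [ 8.36 -0.04 -0.19] turn [ 0.1  0.2 -0.3] rows>= 2 q6 end 33.2 (mod 360)
```

Emit:
jog_arm:
  targets:
    - [4.5,0,-0.1,0,0,-0.2,0.6]
    - [7.5,0,-0.15,0,0.2,-0.3,0.7]
    - [8.3,0,-0.2,0,0.2,-0.3,0.7]
    - [8.3,0,-0.2,0,0.2,-0.3,0.75]
    - [8.3,0,-0.2,0,0.2,-0.3,0.8]
  squeeze: 14

```text
t: 26.4
tool_pos: [0.5255, 0.0583, 0.1005]
orientation: [0.443, 1.522, -0.442]
force: [0.5, 0.3, 0.0]
opening: 0.0197
```

Emit:
jog_arm:
  targets:
    - [0,0,0,0,0,0,0.9]
    - [0,0,0,0,0,0,1]
    - [0,0,0,0,0,0,1]
    - [0,0,0,0,0,0,1]

```text
t: 26.9
tool_pos: [0.526, 0.0583, 0.1013]
orientation: [0.443, 1.521, -0.442]
force: [-0.9, -0.2, 6.2]
opening: 0.0157
```

Run:
```python
from h import *
feel()
go(*shear(-.0965,0),.098,-32.5)
```

```text
t 26.900 along F -0.70  M about y 0.088 Fz 6.20 x -0.0951
t 26.90 pos [0.526  0.0583 0.1013] yaw -32.4 open 0.0157 F [-0.93 -0.24  6.2 ] M [ 0.052  0.246 -0.018] q6 33.2
shift [ 0.33 -0.14 -0.14] turn [ 0.1  0.2 -0.1] rows>= 1 q6 end 33.2 (mod 360)
```

The grip sits too high on the handle (TCP 21 mm above the bed), so I reopen, go 9 mm lower and close again before pulling.

Emit:
jog_arm:
  targets:
    - [0,0,0,0,0,0,0.75]
    - [0.4,-0.1,-0.1,0,0,0,0.75]
    - [1.0,-0.1,-0.1,0,0.2,-0.1,0.75]
    - [1.0,-0.1,-0.1,0,0.2,-0.1,0.75]
    - [1.0,-0.1,-0.1,0,0.2,-0.1,0.75]

```text
t: 27.52
tool_pos: [0.5245, 0.058, 0.091]
orientation: [0.443, 1.525, -0.443]
force: [-0.7, 0.4, -0.2]
opening: 0.0231
```

Emit:
jog_arm:
  targets:
    - [0,0,0,0,0,0,0.85]
    - [0,0,0,0,0,0,0.9]
    - [0,0,0,0,0,0,1]
    - [0,0,0,0,0,0,1]
    - [0,0,0,0,0,0,1]
  squeeze: 14

```text
t: 28.15
tool_pos: [0.5248, 0.0579, 0.0912]
orientation: [0.443, 1.525, -0.443]
force: [1.7, 0.1, -1.0]
opening: 0.0161
```

Run:
```python
from h import *
feel()
go(*shear(-.0965,0),.092,-32.5)
```

```text
t 28.150 along F 0.96  M about y -0.003 Fz -0.97 x -0.0961
t 28.15 pos [0.5248 0.0579 0.0912] yaw -32.4 open 0.0161 F [ 1.7   0.05 -0.97] M [-0.198 -0.316 -0.098] q6 33.1
shift [-0.08 -0.04 -0.06] turn [ 0.1  0.  -0. ] rows>= 1 q6 end 33.2 (mod 360)
```

Emit:
jog_arm:
  targets:
    - [0,-0.12,0,0,0,0,1]
    - [0,-0.24,0,0,0,0,1]

```text
t: 28.4
tool_pos: [0.5235, 0.0564, 0.0912]
orientation: [0.444, 1.525, -0.442]
force: [2.8, 3.4, -2.3]
opening: 0.0163
```

```bash
python3 -c "
from h import *
feel()"
```

```text
t 28.400 along F 4.35  M about y -0.682 Fz -2.35 x -0.0981
```

Emit:
jog_arm:
  targets:
    - [0,-0.2,0,0,0,0,1]

```text
t: 28.52
tool_pos: [0.5225, 0.055, 0.0912]
orientation: [0.444, 1.525, -0.441]
force: [2.8, 3.4, -2.5]
opening: 0.0159
```

```bash
python3 -c "
from h import *
feel()"
```

```text
t 28.525 along F 4.37  M about y -0.690 Fz -2.45 x -0.0998
```

Emit:
jog_arm:
  targets:
    - [0,-0.2,0,0,0,0,1]

```text
t: 28.65
tool_pos: [0.5213, 0.0535, 0.0912]
orientation: [0.444, 1.525, -0.441]
force: [2.6, 3.5, -1.8]
opening: 0.0159
```

```bash
python3 -c "
from h import *
feel()"
```

```text
t 28.650 along F 4.32  M about y -0.697 Fz -1.81 x -0.1017
```

A steady 4.35 N with the gripper carrying the gauge's weight, so about 5.6 N free and N≈3.8. That is a proper drag. Drawing it out evenly now.

Emit:
jog_arm:
  targets:
    - [0,-0.25,0,0,0,0,1]
    - [0,-0.5,0,0,0,0,1]
    - [0,-0.8,0,0,0,0,1]
    - [0,-1.1,0,0,0,0,1]
    - [0,-1.4,0,0,0,0,1]

```text
t: 29.28
tool_pos: [0.5137, 0.0415, 0.0912]
orientation: [0.444, 1.525, -0.441]
force: [2.0, 4.4, -1.8]
opening: 0.0159
```

```bash
python3 -c "
from h import *
feel()"
```

```text
t 29.275 along F 4.78  M about y -0.721 Fz -1.81 x -0.1159
```

Emit:
jog_arm:
  targets:
    - [0,-0.25,0,0,0,0,1]
    - [0,-0.5,0,0,0,0,1]
    - [0,-0.75,0,0,0,0,1]
    - [0,-1.0,0,0,0,0,1]
    - [0,-1.2,0,0,0,0,1]

```text
t: 29.9
tool_pos: [0.5072, 0.0312, 0.0912]
orientation: [0.444, 1.525, -0.441]
force: [2.4, 4.4, -1.2]
opening: 0.0158
```

```bash
python3 -c "
from h import *
feel()"
```

```text
t 29.900 along F 5.05  M about y -0.615 Fz -1.25 x -0.1281
```

Emit:
jog_arm:
  targets:
    - [0,-0.25,0,0,0,0,1]
    - [0,-0.5,0,0,0,0,1]
    - [0,-0.75,0,0,0,0,1]
    - [0,-1.0,0,0,0,0,1]
    - [0,-1.2,0,0,0,0,1]

```text
t: 30.52
tool_pos: [0.5005, 0.0205, 0.0912]
orientation: [0.443, 1.525, -0.442]
force: [-0.0, 1.1, -0.2]
opening: 0.016
```

```bash
python3 -c "
from h import *
feel()"
```

```text
t 30.525 along F 0.87  M about y -0.087 Fz -0.19 x -0.1407
```

The drag held at about 5 N while the tip passed the axis region, and dropped to 0.9 N at TCP x=-0.141, where the tip leaves the foot's flat face. Drawing clear, then lifting.

Emit:
jog_arm:
  targets:
    - [0,-1.2,0,0,0,0,1]
    - [-0.1,-2.8,0,0,0,0,1]
    - [-0.5,-4.3,0,0,0,0,1]
    - [-3,-6.5,0,0,0,0,1]
    - [-7,-8.5,0,0,0,0,1]
  squeeze: 25

```text
t: 31.15
tool_pos: [0.4526, -0.0524, 0.1604]
orientation: [0.444, 1.529, -0.443]
force: [-0.1, -0.2, -1.7]
opening: 0.0156
```

Run:
```python
from h import *
T=Cam("top"); T.crop("td",160,140,150,120,5)
S=Cam("scene"); S.crop("sd",300,190,100,100,6)
go(.5288,-.3229,.15,14)
```

```text
t 31.25 pos [ 0.4564 -0.0541  0.1659] yaw -32.5 open 0.0156 F [ 0.51  0.28 -1.04] M [-0.099 -0.028 -0.051] q6 19.3
shift [  1.68 -18.79  20.53] turn [-46.5   0.4   0. ] rows>= 5 q6 end -50.1 (mod 360)
```

View pics/sd.png

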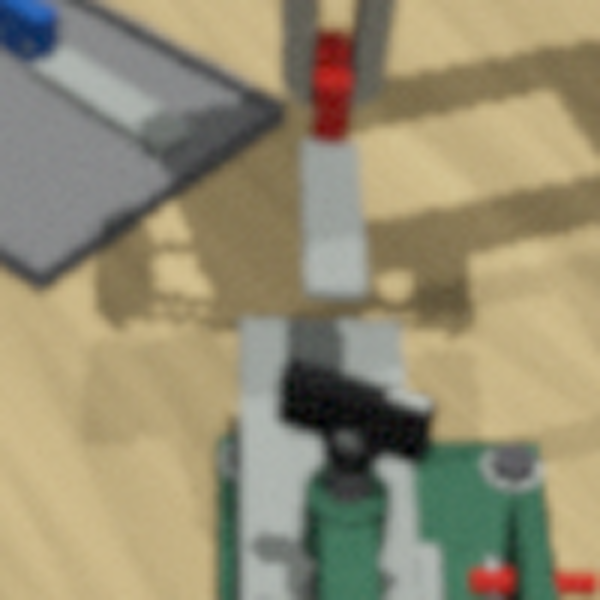

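The gauge is out and held level by the handle (scene (355,205)), its tip at about (356,238). The knob stayed as set. Carrying it to the tray.

Emit:
jog_arm:
  targets:
    - [0,-3,3.4,-7.5,0,0,1]
    - [0,-6,6.8,-15,0,0,1]
    - [0,-9,10.2,-23,0,0,1]
    - [0.4,-12.5,13.6,-31,0.2,0,1]
    - [1,-15.6,17,-39,0.3,0,1]

```text
t: 31.88
tool_pos: [0.5155, -0.2789, 0.1559]
orientation: [-0.092, 1.567, 0.092]
force: [-0.7, 0.5, -1.6]
opening: 0.0158
```

Run:
```python
from h import *
go(.5288,-.3229,.07,14)
```

```text
t 31.88 pos [ 0.5155 -0.2789  0.1559] yaw 6.7 open 0.0158 F [-0.72  0.52 -1.58] M [-0.086 -0.167  0.019] q6 -40.2
shift [ 8.59 -4.53  0.79] turn [-7.3  0.1  0. ] rows>= 2 q6 end -50.1 (mod 360)
```

Emit:
jog_arm:
  targets:
    - [2,-2.5,0.4,-4,0,0,1]
    - [5,-4.5,0.8,-7.3,0,0,1]
    - [8.6,-4.5,0.8,-7.3,0,0,1]
    - [8.6,-4.5,0.8,-7.3,0,0,1]

```text
t: 32.38
tool_pos: [0.5254, -0.321, 0.0652]
orientation: [-0.187, 1.567, 0.196]
force: [0.5, 0.8, -3.5]
opening: 0.0158
```

Run:
```python
from h import *
S=Cam("scene"); S.crop("st",255,140,100,100,6)
go(.5288,-.3229,.02,14)
```

```text
t 32.42 pos [ 0.5269 -0.3218  0.0679] yaw 14.0 open 0.0157 F [ 0.6  -0.32 -1.86] M [-0.082 -0.139 -0.027] q6 -50.2
shift [ 4.79 -0.17  0.16] turn [ 0.  -0.1 -0.2] rows>= 1 q6 end -50.1 (mod 360)
```

View pics/st.png

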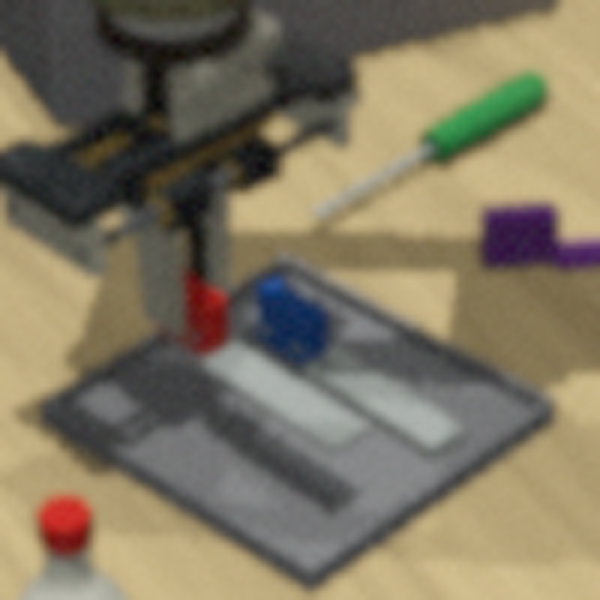

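The gauge hangs over its old place (handle at scene (289,192)), clear of the blue one. Lowering.

Emit:
jog_arm:
  targets:
    - [2.5,-0.1,0.1,0,0,0,1]
    - [4.5,-0.2,0.1,0,-0.1,-0.2,1]
    - [4.8,-0.2,0.1,0,-0.1,-0.2,1]
    - [5,-0.2,0.1,0,-0.1,-0.2,1]
    - [5,-0.2,0.1,0,-0.1,-0.2,1]

```text
t: 33.05
tool_pos: [0.5291, -0.3238, 0.0195]
orientation: [-0.193, 1.561, 0.191]
force: [0.7, -0.8, -1.2]
opening: 0.0161
```

Run:
```python
from h import *
go(.5288,-.3229,.016,14)
```

```text
t 33.05 pos [ 0.5291 -0.3238  0.0195] yaw 14.0 open 0.0161 F [ 0.7  -0.8  -1.17] M [-0.127 -0.117 -0.01 ] q6 -50.2
shift [ 0.35  0.1  -0.01] turn [0.  0.1 0.1] rows>= 1 q6 end -50.1 (mod 360)
```

Emit:
jog_arm:
  targets:
    - [0.15,0,0,0,0,0,1]
    - [0.3,0,0,0,0,0,1]
    - [0.35,0,0,0,0,0,1]

```text
t: 33.42
tool_pos: [0.5293, -0.324, 0.0162]
orientation: [-0.193, 1.56, 0.19]
force: [-2.3, 0.8, 3.4]
opening: 0.016
```

Run:
```python
from h import *
go(.5288,-.3229,.016,14)
```

```text
t 33.42 pos [ 0.5293 -0.324   0.0162] yaw 14.0 open 0.0160 F [-2.28  0.77  3.38] M [ 0.242  0.265 -0.041] q6 -50.2
shift [ 0.02  0.12 -0.02] turn [0.  0.1 0.1] rows>= 1 q6 end -50.1 (mod 360)
```

Contact on the tray floor. Opening and rising.

Emit:
jog_arm:
  targets:
    - [0,0,0,0,0,0,0.75]
    - [0,0,0,0,0,0,0.6]
    - [-1.5,0,0,0,0,0,0.5]
    - [-6,0,0,0,0,0,0.5]
    - [-12,0,0,0,0,0,0.5]

```text
t: 34.05
tool_pos: [0.528, -0.323, 0.1368]
orientation: [-0.192, 1.562, 0.192]
force: [1.1, -0.6, -0.4]
opening: 0.0462
```

Emit:
jog_arm:
  targets:
    - [0,-5,0,0,0,0,0.5]
    - [0,-10,0,0,0,0,0.5]
    - [0,-15,-3,0,0,0,0.5]
    - [0,-18,-6,0,0,0,0.5]
    - [0,-18,-6,0,0,0,0.5]

```text
t: 34.67
tool_pos: [0.5112, -0.5155, 0.1377]
orientation: [-0.19, 1.563, 0.188]
force: [-0.0, 0.3, 0.5]
opening: 0.0467
```

Run:
```python
from h import *
T=Cam("top"); S=Cam("scene"); T.crop("tf",335,170,125,115,5); S.crop("sf",255,170,100,70,8); T.crop("tks",50,110,245,160,3)
k=max(cv2.findContours(mask(T.im[190:260,390:440].copy(),(0,150,80),(8,255,255)),0,2)[0],key=cv2.contourArea)+[390,190]
print(T.plane(cv2.boxPoints(cv2.minAreaRect(k)),.041).mean(0)); go(.5,-.4,.2,14)
```

```text
[ 0.52728391 -0.31699199  0.041     ]
t 34.77 pos [ 0.5133 -0.5124  0.1376] yaw 13.9 open 0.0462 F [-0.54  0.36  0.28] M [-0.016 -0.116 -0.001] q6 -63.0
shift [-6.24 11.23  1.43] turn [-0.1  0.   0. ] rows>= 3 q6 end -57.2 (mod 360)
```

View pics/tf.png

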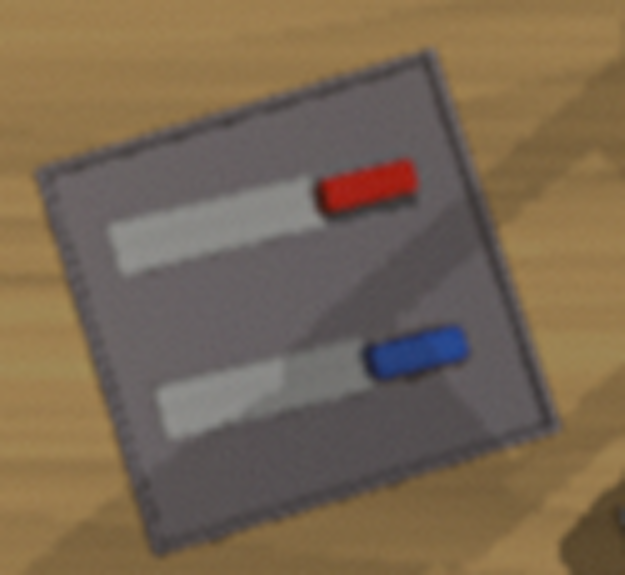

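View pics/sf.png

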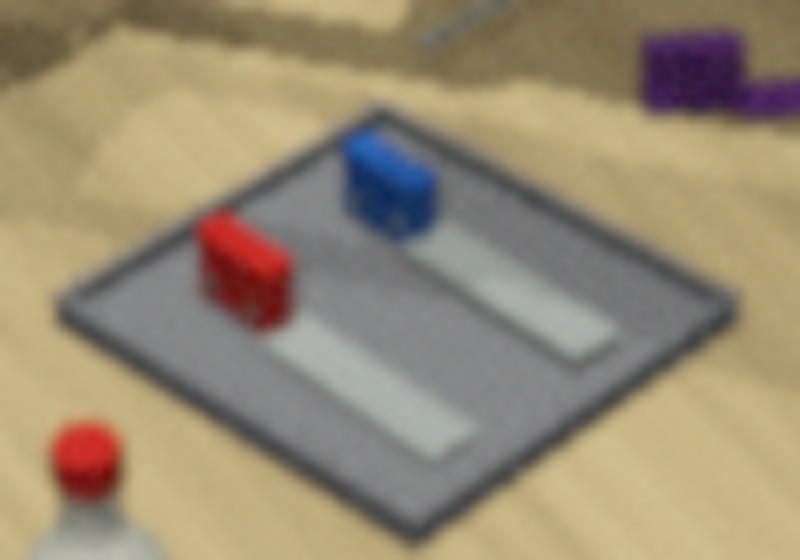

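View pics/tks.png

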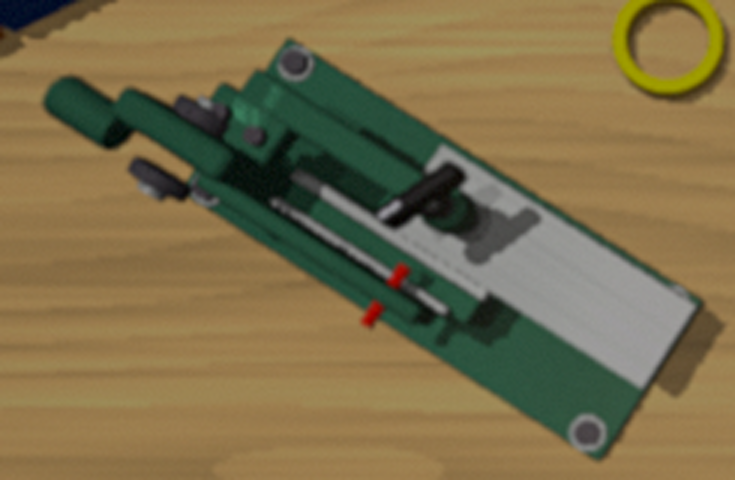

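The red gauge lies flat inside the tray (handle at top (408,208), tip near (358,219)), within 3 mm of where it was. The blue one is untouched, the bed is empty, the knob is as set and the arm is clear. Handing in.

```bash
python3 -c "
from plant import ticket
print(ticket.close_job())"
```

```text
the job is handed in; nothing more can be done
None
```

I set the hold-down for 4 mm and handed the job in at about 35 s. No verdict was reported.

- **Insertion:** I slid the red gauge along the bed until its blade lay under the foot, then let go. From the camera, the tip was about 37–44 mm past the screw axis; the two readings disagreed by up to 7 mm, but both are inside the limit.
- **Setting by feel:** I turned the knob clockwise in three goes, testing the pull on the gauge in between. After about 151° the gauge was loose, after 246° the foot just touched (about 1.5–2 N), and I stopped at 267°, about 7.4 mm down.
- **Drag:** The last pull was steady at 4.3–5.0 N, which works out to about 3.8 N foot pressure. It dropped to about 0.9 N when the tip left the foot, where I expected it. The foot pressure is worked out from the pull assuming friction of 0.6, not measured directly.
- **Finish:** The last pictures show the red gauge flat inside the tray, within about 3 mm of its first place. The blue gauge and the other things are undisturbed, the knob is as set, and the arm is clear.
- **What went wrong on the way:** In the second and third gripping of the handle my grip was up to 9 mm too high, and closing the fingers pressed the gauge down with 6–7 N. I opened and gripped lower before the final draw; the second test was corrected for the vertical force.

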